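# Hang the nested corner cauls on the hook

### The arm

A 7-joint arm with a two-finger parallel gripper is mounted at the origin on the work surface. World frame = base frame: x ahead of the robot, y to its left, z up, the work surface at z = 0. Lengths are in m, angles in rad, forces in N, time in s.
With the tool pointing down it reaches from about 0.425 to 0.925 m from the base axis. Payload 6.8 kg.
Tool frame: the origin (TCP) lies midway between the tips of the shut fingers; the grasp point (between the pads) lies 19 mm behind it (r.grip_point_offset is the distance from the TCP to the grasp point, in m); z points along the fingers, y is the direction in which the jaws open and shut (so a half turn about z gives the same grasp; the last joint's range is limited). The gripper opens to 85 mm and grips with 20 to 120 N. Pads are 22 mm wide; open, the fingers measure 114 mm over their backs; the gripper's body (76 mm by 85 mm) begins 54 mm behind the grasp point. The pads swing forward as they close: fully open they stand 13 mm farther back than shut.
Start: joints at [-1.227, 0.477, 0.022, 1.555, -0.011, 1.109, -0.083], TCP at [0.295, 0.607, 0.231] pointing down, gripper open.
Joint ranges: [-2.96, 2.96], [-0.34, 2.1], [-1.41, 1.46], [0.24, 2.44], [-1.37, 4.51], [0.17, 1.92], [-2.96, 2.96]. Speed limits (rad/s): [2.39, 2.39, 3.14, 3.14, 3.14, 3.14, 3.14].

### API

Orientations are given as a rotation vector (axis times angle).
In Python, from bench import r, grab_frame, camera_params gives the robot as it stands.
- The arm moves only by the tool carry_out, never from a script. Its argument "motion" is text: rows parted by semicolons, each of 5 numbers parted by spaces: the closure, from 0 (fully open) to 1 (shut), then the shift along the tool's x, y, z in mm, then the turn about the tool's z in rad. In form: fingers dx dy dz twist; .... A call has exactly 8 rows; each row shifts and turns the commanded pose from where the row before left it, along the tool's axes as they then stand; what a row does not reach is not made up. A row lasts 1/8 s, in which the tool goes at most 62.5 mm and 10.7 degrees, less where a joint would pass 70% of its speed; a pose out of reach is approached as far as the arm can. A call with a gripper value outside its range is refused whole. The fingers move at their own pace and stop on an object; "newtons" is the grip in N (left out, the last holds). Time passes only in rows, so rows that do not move let the fingers close, or fill a call up. It gives the time, the measured TCP pose, the force and the opening at its end, in the units of the state.
- r.get_obs(): the state, without advancing time (a new reading comes with each control period).
- grab_frame(name): name is "scene" or "top" or "wrist"; returns the picture (480x640x3 uint8, red, green, blue); there is no depth.
- camera_params(name): a dict with "fx", "fy", "cx", "cy" (pixels), "eye" and "attitude" of the camera in the world. Camera axes: x right, y down, z forward; pixel columns grow to the right and rows downward; lengths in m; the calibration is good to about 2 mm. A picture is of the moment at which its call begins: read the wrist's pose just before it. camera_params takes no time and is no camera call; for the wrist camera it gives the pose at the moment of the call.
- r.hand_in(): hands the job in, once; it reports no verdict.
The state is a dict: "clock": time; "joints": joint angles; "qvel": joint speeds; "tau": joint torques, N m; "tcp_pos": TCP position; "orientation": TCP orientation; "contact_force": force on the tool from outside, world axes, zero at the start; "moment": the same for the moment, N m; "grip_width": finger opening in m.
Only numpy, scipy, OpenCV 4.12 (cv2) and the standard library are available. Lean on these libraries where they do the work, as an engineer would, in place of code of your own. Each camera call takes 0.05 s, during which the arm holds its last target.

### The job

Put the three V-shaped corner cauls back on the storage hook in order, large first, then medium, then small, each hung upright over the bar with its point towards the post and nested closely into the one before. After sliding each one in, before going for the next, press it home along the bar for a moment until the rubber buffer behind the stack clearly gives a little (about 2 mm), but gently: never squash the buffer flat or ram or drop a caul against the hook. Leave all three hanging by themselves and do not disturb the glue bottle, the wood sample or the mallet.

Things in the scene. Friction and masses are not known exactly. Their poses are not given: they have to be found in the camera images.
- hook: Storage hook, fixed: base 200 x 130 x 16 mm and post of wood; a flat level steel bar (12 mm wide, 8 thick, top 130 mm above bench) runs from the post to -x and ends in an upturned lip. A red stop with a black rubber buffer sits round the bar near the post; nothing is taller than 150 mm. Origin: middle of base underside, on the bench; x along the bar towards the post, y across, z up.
- lip (a point): Top of the upturned lip at the bar's free end, 137 mm above the bench (7 mm above the bar's top). The lip is 12 mm wide and 8 mm long; this point is its middle, 129 mm from the hook's origin along -x. Axes as the hook's.
- buffer (a joint): How far the rubber buffer is squeezed towards the post, m: 0 untouched, 0.006 flat. Yields 1 mm per 3 N, recovers slowly. Pad 40 mm wide, from 24 mm below to 10 mm above the bar's top. The stop is clamped elsewhere every time and is not measured: the buffer's front face lies somewhere 20 to 50 mm from the hook's origin, on the -x side. It does not slip.
- caul_large: Dark wooden corner caul, light centre and tab: a shallow V from above, 16 mm thick along x, 70 mm tall, 109 mm wide (y). Wings sweep 20 degrees to -x from a flat apex, 24 mm wide, on the +x side; +x goes onto the hook first. About 260 g (varies). Stands on the bench. Origin: underside, mid-thickness of the centre; z up. Hung, it lies 58 mm below the bar's top.
- large_hole (a point): Centre of the large caul's hanging hole, 46 mm above its underside. The rectangular hole runs through along x: 18 mm wide (y), 24 mm tall (34 to 58 mm above the underside). All cauls have the same hole.
- large_tab (a point): Middle of the large caul's upright grip tab, 88 mm above its underside: 18 mm wide (y), 14 mm thick (x), from 70 mm (top of the V) to 106 mm high, centred on the origin. All cauls have such a tab at the same heights.
- caul_medium: Corner caul like the large one (same heights, thickness, hole, tab thickness, origin and axes), but 95 mm wide over the wings and its tab 21 mm wide; mid-brown wings, dark centre and tab; about 230 g (varies). Properly nested, its origin is 16 mm from that of the caul before it, on the -x side. Starts standing on the bench.
- caul_small: Corner caul like the large one (same heights, thickness, hole, tab thickness, origin and axes), but 81 mm wide over the wings and its tab 24 mm wide; light wings, mid-brown centre and tab; about 200 g (varies). Properly nested, its origin is 16 mm from that of the caul before it, on the -x side. Starts standing on the bench.
- glue: Yellow glue bottle with an orange cap, 56 mm across, 150 mm tall, standing. Bystander. Origin: centre of its underside.
- sample: Laminated end-grain wood sample block, 84 x 80 x 30 mm, lying flat. Bystander. Origin: centre of its underside.
- mallet: Small rubber-headed mallet with a wooden handle, lying. Bystander. Origin: underside, x along the handle towards the head.
Not all that is in view belongs to the job. What is shaped like the caul_small but purple is not meant.

How it is judged:
On the way, in this order (a step that is already met when the one before it is completed fails the run):
1. the large caul is on the bar and pressed against the buffer (squeezed more than 1.2 mm) (z of caul_large in the frame of hook between 0.062 and 0.082 m and y of caul_large in the frame of hook between -0.006 and 0.006 m and angle between caul_large's own z axis and vertical below 0.14 rad and x of caul_large in the frame of hook between -0.064 and -0.02 m and value of joint buffer above 0.0012 m), for 0.2 s.
2. the medium caul is on the bar, nested on the large one, and pressed so that the buffer is squeezed more than 1.2 mm (z of caul_medium in the frame of hook between 0.062 and 0.082 m and y of caul_medium in the frame of hook between -0.006 and 0.006 m and angle between caul_medium's own z axis and vertical below 0.14 rad and x of caul_large in the frame of hook between -0.064 and -0.02 m and x of caul_medium in the frame of caul_large between -0.019 and -0.0135 m and y of caul_medium in the frame of caul_large between -0.006 and 0.006 m and angle between the y axis of caul_medium and the y axis of caul_large, either way round below 0.12 rad and value of joint buffer above 0.0012 m), for 0.2 s.
3. the small caul is on the bar, nested on the medium one, and pressed so that the buffer is squeezed more than 1.2 mm (z of caul_small in the frame of hook between 0.062 and 0.082 m and y of caul_small in the frame of hook between -0.006 and 0.006 m and angle between caul_small's own z axis and vertical below 0.14 rad and x of caul_large in the frame of hook between -0.064 and -0.02 m and x of caul_medium in the frame of caul_large between -0.019 and -0.0135 m and y of caul_medium in the frame of caul_large between -0.006 and 0.006 m and angle between the y axis of caul_medium and the y axis of caul_large, either way round below 0.12 rad and x of caul_small in the frame of caul_medium between -0.019 and -0.0135 m and y of caul_small in the frame of caul_medium between -0.006 and 0.006 m and angle between the y axis of caul_small and the y axis of caul_medium, either way round below 0.12 rad and value of joint buffer above 0.0012 m), for 0.2 s.
At the end, for the whole second after the job is handed in: All three cauls hang at rest on the bar, upright (8 deg), height within 4 mm, within 6 mm of its middle; the large one 20 to 64 mm in front of the hook's origin, then medium, then small, origins 13.5 to 19 mm apart along the bar, 6 mm sideways, parallel within 7 deg (z of caul_large in the frame of hook between 0.068 and 0.076 m and y of caul_large in the frame of hook between -0.006 and 0.006 m and angle between each of caul_large, caul_medium, caul_small's own z axis and vertical below 0.14 rad and z of caul_medium in the frame of hook between 0.068 and 0.076 m and y of caul_medium in the frame of hook between -0.006 and 0.006 m and z of caul_small in the frame of hook between 0.068 and 0.076 m and y of caul_small in the frame of hook between -0.006 and 0.006 m and x of caul_large in the frame of hook between -0.064 and -0.02 m and x of caul_medium in the frame of caul_large between -0.019 and -0.0135 m and y of caul_medium in the frame of caul_large between -0.006 and 0.006 m and angle between the y axis of caul_medium and the y axis of caul_large, either way round below 0.12 rad and x of caul_small in the frame of caul_medium between -0.019 and -0.0135 m and y of caul_small in the frame of caul_medium between -0.006 and 0.006 m and angle between the y axis of caul_small and the y axis of caul_medium, either way round below 0.12 rad and linear speed of each of caul_large, caul_medium, caul_small below 0.02 m/s); the robot touches nothing.
It fails at once if the rubber buffer is squashed nearly flat (more than 4.6 mm) (value of joint buffer above 0.0046 m).
It fails at once if a caul is rammed or dropped against the hook or buffer (more than 90 N) (contact force between any of caul_large, caul_medium, caul_small and hook above 90 N).
It fails at once if the glue bottle is moved more than 30 mm (distance of glue from where it was at the start of the episode above 0.03 m).
It fails at once if the wood sample is moved more than 30 mm (distance of sample from where it was at the start of the episode above 0.03 m).
It fails at once if the mallet is moved more than 30 mm (distance of mallet from where it was at the start of the episode above 0.03 m).
It also fails if it takes over 72 s, if anything falls off the work surface, if the arm or the gripper's body presses on something with over 40 N, if the wrist force passes 120 N, or if a joint passes its speed limit or range.

## Working session

There is one attempt and no reset: what is moved stays moved. The work goes in short steps, Python scripts to look and compute and a tool call to move; the robot and the scene stay as the last step left them, time stands still between calls to the robot, and variables do not carry over. Pictures are saved under pics/ and viewed, and the job is handed in when it is done.

Besides the shell and the picture viewer there is one more tool, called after ">>>" as a command line: name --argument value ..., lists and objects as JSON in quotes. carry_out: Moves the arm, as the interface text tells. Its arguments: {"type":"object","properties":{"motion":{"type":"string"},"newtons":{"type":"number"}},"required":["motion"]}

```bash
ls; mkdir -p pics
python3 - <<'E'
from bench import r, grab_frame, camera_params
import cv2
for n in ["scene","top","wrist"]:
    p=camera_params(n); print(n,p)
    f=grab_frame(n); cv2.imwrite(f"pics/a_{n}.png",f[:,:,::-1])
o=r.get_obs(); print(o); print(r.grip_point_offset)
E
```

```text
pics
scene {'fx': 443.7908684087922, 'fy': 443.7908684087922, 'cx': 323.61409865031897, 'cy': 244.4423578631113, 'eye': array([ 0.93234382, -0.13269186,  0.89572826]), 'attitude': array([-2.26380187, -1.44034998,  0.38709381])}
top {'fx': 474.5517147560995, 'fy': 474.5517147560995, 'cx': 315.2332107969509, 'cy': 250.6578957487319, 'eye': array([0.33200583, 0.03897038, 1.15628524]), 'attitude': array([-2.15143942,  2.12553541, -0.17681299])}
wrist {'fx': 361.3191944156152, 'fy': 361.3191944156152, 'cx': 316.7629100253423, 'cy': 243.48038195975664, 'eye': array([0.22349967, 0.63996042, 0.37334861]), 'attitude': array([2.42627582, 1.52141186, 0.23762215])}
{'clock': 0.15, 'joints': array([-1.22708072,  0.47761293,  0.02236437,  1.55620532, -0.01150681,
        1.10928189, -0.0830775 ]), 'qvel': array([ 0.00134052, -0.00309024,  0.00059491, -0.00317142, -0.00186193,
       -0.00031013,  0.00028196]), 'tau': array([ 3.58533420e-03, -5.96917033e+01,  1.61061421e+00, -2.81487679e+01,
        1.26296535e-02,  6.49608410e-03, -2.17179047e-05]), 'tcp_pos': array([0.29452346, 0.60686208, 0.23055561]), 'orientation': array([-7.03608055e-01, -3.06156818e+00,  2.14029567e-03]), 'contact_force': array([-0.0224695 ,  0.34110441, -0.85747706]), 'moment': array([-0.00648654, -0.01981811,  0.05159444]), 'grip_width': 0.08567208646386554}
0.0187
```

View pics/a_scene.png

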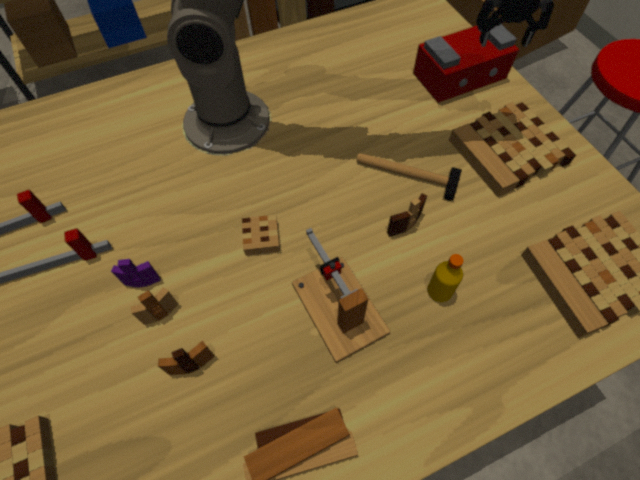

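View pics/a_top.png

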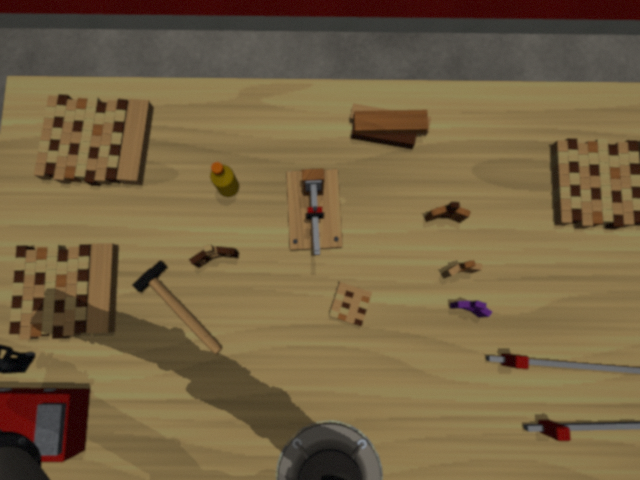

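View pics/a_wrist.png

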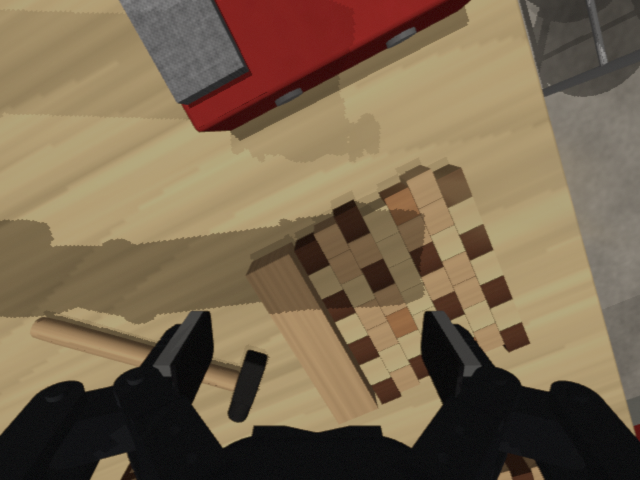

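```bash
cat > h.py <<'E'
import numpy as np, cv2
from scipy.spatial.transform import Rotation as R
from bench import r, grab_frame, camera_params
def proj(p,P):
    P=np.atleast_2d(P); q=(P-p['eye'])@R.from_rotvec(p['attitude']).as_matrix()
    return np.c_[p['fx']*q[:,0]/q[:,2]+p['cx'],p['fy']*q[:,1]/q[:,2]+p['cy']]
def ray(p,uv):
    d=np.array([(uv[0]-p['cx'])/p['fx'],(uv[1]-p['cy'])/p['fy'],1.]); return R.from_rotvec(p['attitude']).as_matrix()@d
def atz(p,uv,z):
    d=ray(p,uv); return p['eye']+d*(z-p['eye'][2])/d[2]
def tri(obs):
    A=np.zeros((3,3));b=np.zeros(3)
    for p,uv in obs:
        d=ray(p,uv);d/=np.linalg.norm(d);M=np.eye(3)-np.outer(d,d);A+=M;b+=M@p['eye']
    x=np.linalg.solve(A,b)
    return x,[np.round(proj(p,x)[0]-uv,1) for p,uv in obs]
def crop(src,x,y,w,h,s,dst):
    f=cv2.imread(src) if isinstance(src,str) else src
    c=cv2.resize(f[y:y+h,x:x+w],None,fx=s,fy=s,interpolation=cv2.INTER_CUBIC)
    cv2.imwrite(dst,c)
E
python3 - <<'E'
from h import *
a=cv2.imread('pics/a_top.png')
def t(img,x,y,s=8,w=50,h=37):
    return cv2.resize(img[y:y+h,x:x+w],None,fx=s,fy=s,interpolation=cv2.INTER_CUBIC)
c=np.vstack([np.hstack([t(a,188,236),t(a,420,195)]),np.hstack([t(a,435,250),t(a,445,290)])])
cv2.imwrite('pics/b1.png',c)
crop('pics/a_top.png',275,160,80,105,5.7,'pics/b2.png')
b=cv2.imread('pics/a_scene.png')
g=lambda x,y:t(b,x,y,5.7,70,52)
c=np.vstack([np.hstack([g(375,190),g(150,330)]),np.hstack([g(120,280),g(100,250)])])
cv2.imwrite('pics/b3.png',c)
crop('pics/a_scene.png',285,220,110,145,4,'pics/b4.png')
E
```

```text
(no output)
```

View pics/b1.png

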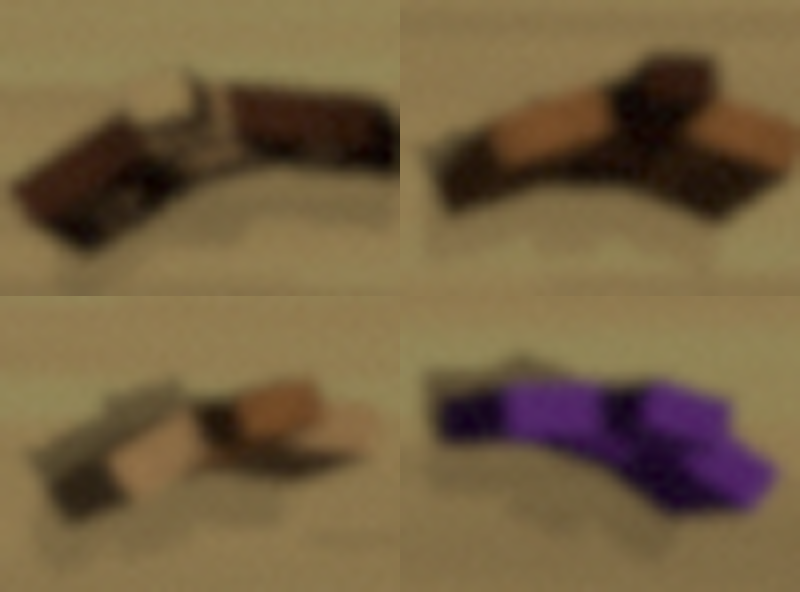

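View pics/b2.png

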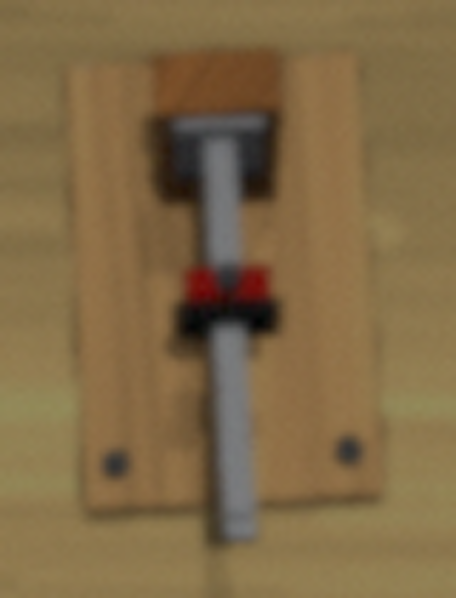

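View pics/b3.png

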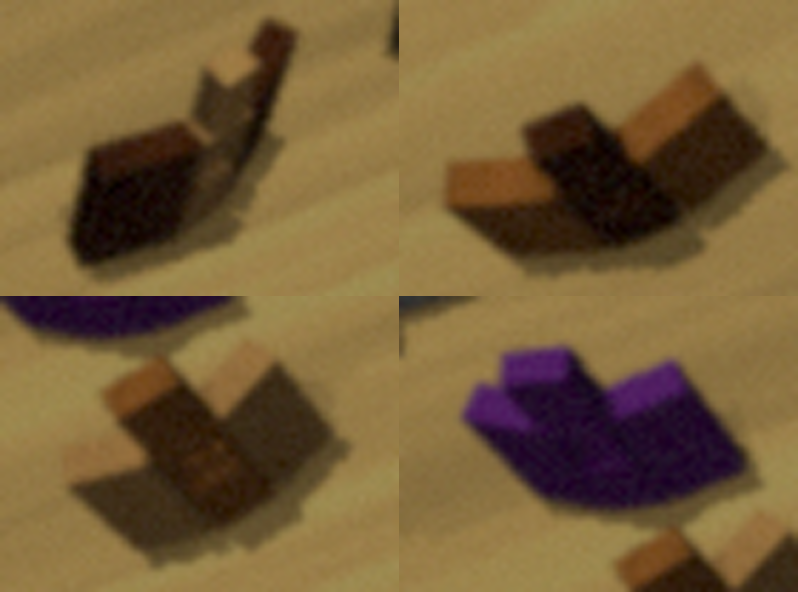

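View pics/b4.png

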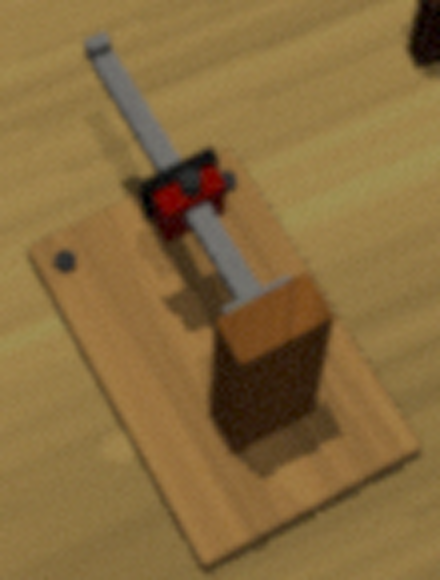

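Run:
```python
from h import *
from scipy.optimize import least_squares
T=camera_params('top');S=camera_params('scene')
c=lambda x,y,ox,oy,s:np.array([ox+(x+.5)/s-.5,oy+(y+.5)/s-.5])
tp=lambda x,y:c(x,y,275,160,5.7); sc=lambda x,y:c(x,y,285,220,4)
# hook
lip=tri([(T,tp(238,527)),(S,sc(97,44))]);print('lip',lip)
base=[[100,65,16],[100,-65,16],[-100,-65,16],[-100,65,16]]
obs=[(T,[-.1+.2,.065,.016],tp(68,65)),(T,[.1,-.065,.016],tp(358,52)),(T,[-.1,-.065,.016],tp(382,497)),(T,[-.1,.065,.016],tp(88,515)),
(T,[-.129,0,.137],tp(240,525)),(S,[-.129,0,.137],sc(97,42)),(S,[-.1,-.065,.016],sc(30,245)),(S,[.1,-.065,.016],sc(208,567)),(S,[.1,.065,.016],sc(418,452))]
def W(v,P): 
    cs,sn=np.cos(v[2]),np.sin(v[2]);P=np.array(P);return np.array([v[0]+cs*P[0]-sn*P[1],v[1]+sn*P[0]+cs*P[1],P[2]])
f=lambda v:np.concatenate([proj(p,W(v,P))[0]-uv for p,P,uv in obs])
s=least_squares(f,[.45,.04,0]);print('hook',s.x,np.round(s.fun,1))
# cauls: tab top centers
# large top crop at (188,236), medium (420,195), small (435,250), scale 8; second col offset 400, second row 296
L=tri([(T,c(160,95,188,236,8)),(S,c(232,66,375,190,5.7))]);print('L tabtop',L)
M=tri([(T,c(680-400,75,420,195,8)),(S,c(570-399,128,150,330,5.7))]);print('M',M)
m=tri([(T,c(278,410-296,435,250,8)),(S,c(142,388-296,120,280,5.7))]);print('S',m)
# wing yaw from top wing outer ends z=.07
def yaw(a,b):
    A=atz(T,a,.07);B=atz(T,b,.07);d=A-B;print('wing ends',A,B,np.linalg.norm(d),'yaw',np.arctan2(-d[0],d[1]))
yaw(c(30,205,188,236,8),c(393,118,188,236,8))
yaw(c(495-400,148,420,195,8),c(793-400,145,420,195,8))
yaw(c(125,470-296,435,250,8),c(365,428-296,435,250,8))
```

```text
lip (array([0.4960561 , 0.0336061 , 0.13159597]), [array([0.3, 0.1]), array([ 0.3, -0. ])])
hook [0.6253598  0.04094703 0.05861186] [-0.4 -0.8  0.6 -0.8  0.8 -0.3 -0.9 -1.   0.  -0.2  0.2 -0.7 -1.5 -0.3
 -1.4 -0.1  1.6 -1.6]
L tabtop (array([0.50861891, 0.27940512, 0.10142822]), [array([-0.1, -0. ]), array([-0.1,  0. ])])
M (array([ 0.61560192, -0.27831611,  0.10607455]), [array([-0.7, -0.1]), array([-1. ,  0.2])])
S (array([ 0.47848332, -0.30882603,  0.1025732 ]), [array([-0.2, -0. ]), array([-0.2,  0. ])])
wing ends [0.48115363 0.32230727 0.07      ] [0.50788738 0.21861705 0.07      ] 0.10708106542049647 yaw 0.2523280449888291
wing ends [ 0.60234455 -0.23571703  0.07      ] [ 0.60437372 -0.32348849  0.07      ] 0.0877949156578076 yaw 0.02311476384970657
wing ends [ 0.46496761 -0.27517224  0.07      ] [ 0.47802919 -0.34498173  0.07      ] 0.07102090951750924 yaw 0.18496452644720468
```

```bash
cat >> h.py <<'E'
def plan(target,yaw_x):
    """shift in tool axes (mm, at current orientation) to target TCP and twist to make tool x heading yaw_x"""
    o=r.get_obs();M=R.from_rotvec(o['orientation']).as_matrix()
    d=M.T@(np.array(target)-o['tcp_pos'])*1e3
    h=np.arctan2(M[1,0],M[0,0]); tw=-((yaw_x-h+np.pi)%(2*np.pi)-np.pi)
    print('tcp',np.round(o['tcp_pos'],4),'head',round(h,4),'shift',np.round(d,1),'twist',round(tw,3),'len',np.linalg.norm(d).round(1))
def toolpt(P):
    o=r.get_obs();return R.from_rotvec(o['orientation']).as_matrix().T@(np.array(P)-o['tcp_pos'])*1e3
E
python3 - <<'E'
from h import *
o=r.get_obs();M=R.from_rotvec(o['orientation']).as_matrix();print(M.round(3))
w=camera_params('wrist');print('cam in tool',M.T@(w['eye']-o['tcp_pos']),'\n',(M.T@R.from_rotvec(w['attitude']).as_matrix()).round(3))
plan([.509,.279,.2],.25);plan([.509,.279,.2],.25+np.pi)
E
```

```text
[[-0.9    0.437 -0.001]
 [ 0.437  0.9   -0.001]
 [-0.    -0.001 -1.   ]]
cam in tool [ 0.07833399 -0.0013756  -0.14292905] 
 [[ 0.001 -0.951 -0.309]
 [ 1.     0.001 -0.001]
 [ 0.001 -0.309  0.951]]
tcp [0.2945 0.6069 0.2306] head 2.6898 shift [-336.1 -201.3   30.9] twist 2.44 len 393.0
tcp [0.2945 0.6069 0.2306] head 2.6898 shift [-336.1 -201.3   30.9] twist -0.702 len 393.0
```

>>> carry_out --motion "0 -42 -25 4 0; 0 -42 -25 4 0; 0 -42 -25 4 0; 0 -42 -25 4 0; 0 -42 -25 4 0; 0 -42 -25 4 0; 0 -42 -25 4 0; 0 -42 -26 3 -0.1" --newtons 80

```text
clock: 1.15
tcp_pos: [0.5097, 0.2784, 0.2]
orientation: [-0.546, -3.094, 0.0]
contact_force: [0.3, 0.4, 0.2]
grip_width: 0.0856
```

>>> carry_out --motion "0 0 0 0 -0.15; 0 0 0 0 -0.15; 0 0 0 0 -0.15; 0 0 0 0 -0.15; 0 0 0 0 0; 0 0 0 0 0; 0 0 0 0 0; 0 0 0 0 0"

```text
clock: 2.15
tcp_pos: [0.5092, 0.2798, 0.2003]
orientation: [0.388, -3.118, 0.0]
contact_force: [0.7, 0.8, 0.1]
grip_width: 0.0854
```

Run:
```python
from h import *
plan([.509,.279,.2],.25+np.pi)
print(camera_params('wrist'))
f=grab_frame('wrist');cv2.imwrite('pics/c1.png',f[:,:,::-1])
```

```text
tcp [0.5092 0.2798 0.2003] head -2.8941 shift [ 0.4 -0.8  0.3] twist -0.003 len 0.9
{'fx': 361.3191944156152, 'fy': 361.3191944156152, 'cx': 316.7629100253423, 'cy': 243.48038195975664, 'eye': array([0.43258263, 0.25885072, 0.34322162]), 'attitude': array([1.79659909, 2.30924725, 0.36345822])}
```

View pics/c1.png

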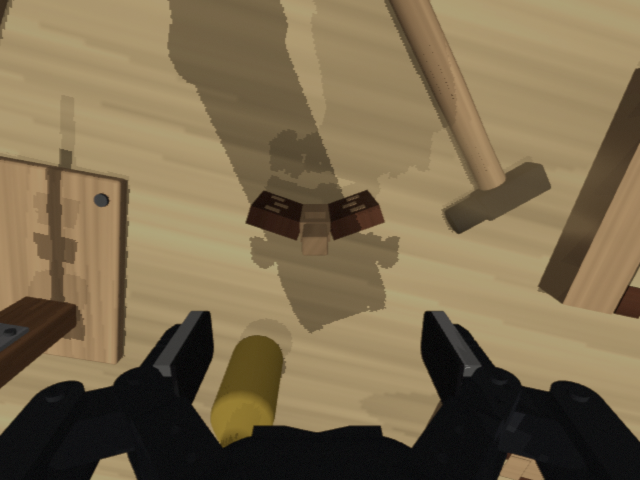

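Run:
```python
from h import *
crop('pics/c1.png',240,180,150,85,5,'pics/c2.png')
```

```text
(no output)
```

View pics/c2.png

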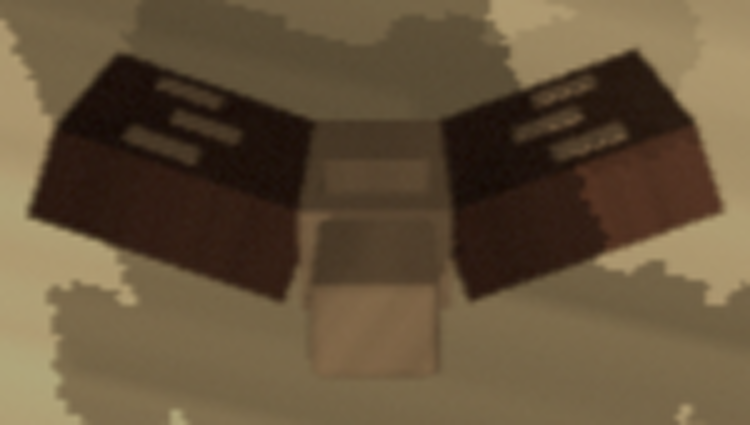

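Run:
```python
from h import *
w=camera_params('wrist')
c=lambda x,y,ox,oy,s:np.array([ox+(x+.5)/s-.5,oy+(y+.5)/s-.5])
for uv in [(312,285),(440,285),(310,376),(438,376)]:
    P=atz(w,c(*uv,240,180,5),.106);print(P.round(4),toolpt(P).round(1))
a=atz(w,c(28,215,240,180,5),.07);b=atz(w,c(724,211,240,180,5),.07);print(toolpt(a),toolpt(b))
```

```text
[0.5049 0.2663 0.106 ] [  7.4 -12.   94.3]
[0.5006 0.2834 0.106 ] [ 7.4  5.5 94.3]
[0.5179 0.2692 0.106 ] [ -5.8 -12.4  94.3]
[0.5135 0.2865 0.106 ] [-5.8  5.4 94.3]
[  7.86329353 -57.80071613 130.28404886] [  8.62458163  50.78500603 130.27662778]
```

>>> carry_out --motion "0 1 -3.5 20 0; 0 0 0 25 0; 0 0 0 25 0; 0 0 0 25 0; 0 0 0 20 0; 0 0 0 10 0; 0 0 0 0 0; 0.3 0 0 0 0" --newtons 80

```text
clock: 3.2
tcp_pos: [0.5097, 0.2765, 0.0761]
orientation: [-0.388, 3.116, 0.001]
contact_force: [-0.1, -0.8, 0.1]
grip_width: 0.0697
```

>>> carry_out --motion "0.5 0 0 0 0; 0.6 0 0 0 0; 0.7 0 0 0 0; 0.8 0 0 0 0; 0.9 0 0 0 0; 1 0 0 0 0; 1 0 0 0 0; 1 0 0 0 0"

```text
clock: 4.2
tcp_pos: [0.5092, 0.2764, 0.0754]
orientation: [-0.389, 3.117, 0.001]
contact_force: [-1.8, 2.7, 2.3]
grip_width: 0.017
```

Run:
```python
from h import *
plan([.509,.279,.075],.25+np.pi)
print(r.get_obs())
f=grab_frame('wrist');cv2.imwrite('pics/c3.png',f[:,:,::-1])
```

```text
tcp [0.5092 0.2764 0.0754] head -2.8932 shift [-0.4  2.5  0.4] twist -0.002 len 2.6
{'clock': 4.2, 'joints': array([-0.59377239,  0.51315883, -0.01439401,  1.91226697,  0.0104235 ,
        0.7157546 ,  1.20500076]), 'qvel': array([-0.00119314, -0.00023369, -0.00103823,  0.00107161,  0.00036117,
       -0.00093154, -0.00053307]), 'tau': array([ 1.03888873e+00, -5.32970095e+01,  2.18454570e+00, -1.96470076e+01,
        3.57599733e-01,  2.00703931e-01,  1.02129151e-02]), 'tcp_pos': array([0.50918934, 0.27644224, 0.07543796]), 'orientation': array([-3.89111252e-01,  3.11707640e+00,  6.67397926e-04]), 'contact_force': array([-1.77415609,  2.72844198,  2.31093614]), 'moment': array([0.33960623, 0.07225544, 0.02076219]), 'grip_width': 0.017039471298877257}
```

View pics/c3.png

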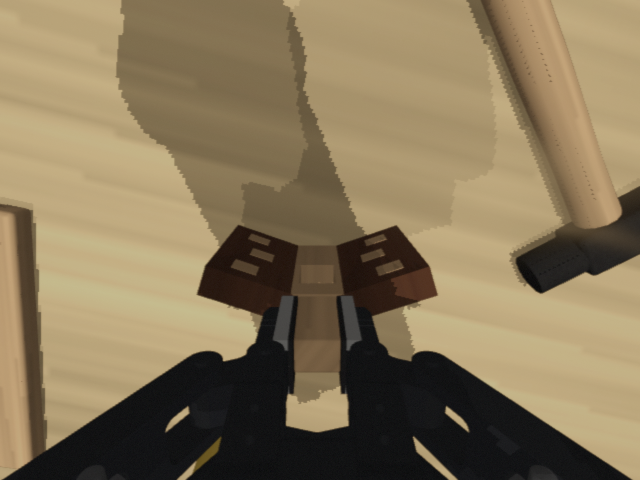

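>>> carry_out --motion "1 0 0 -10 0; 1 0 0 -35 0; 1 0 0 -50 0; 1 0 0 -50 0; 1 0 0 -40 0; 1 0 0 0 0.065; 1 0 0 0 0.065; 1 0 0 0 0.06"

```text
clock: 5.25
tcp_pos: [0.5087, 0.275, 0.2602]
orientation: [0.087, -3.139, 0.002]
contact_force: [0.4, -0.5, -2.3]
grip_width: 0.0166
```

Run:
```python
from h import *
plan([.5854,.0386,.26],.0586+np.pi)
```

```text
tcp [0.5087 0.275  0.2602] head -3.0862 shift [ -63.5 -240.3    0.4] twist -0.003 len 248.6
```

>>> carry_out --motion "1 -5 -20 0 0; 1 -11 -40 0 0; 1 -11 -45 0 0; 1 -11 -45 0 0; 1 -11 -40 0 0; 1 -9 -30 0 0; 1 -5.5 -20 0 0; 1 0 0 0 0"

```text
clock: 6.25
tcp_pos: [0.5863, 0.036, 0.2602]
orientation: [0.084, -3.14, 0.003]
contact_force: [-0.9, -0.5, -2.9]
grip_width: 0.0164
```

Run:
```python
from h import *
plan([.5854,.0386,.26],.0586+np.pi)
f=grab_frame('wrist')[:,:,::-1];cv2.imwrite('pics/d1.png',f)
f=grab_frame('scene')[:,:,::-1];cv2.imwrite('pics/d2.png',f)
```

```text
tcp [0.5863 0.036  0.2602] head -3.088 shift [0.7 2.6 0.2] twist -0.005 len 2.7
```

View pics/d1.png

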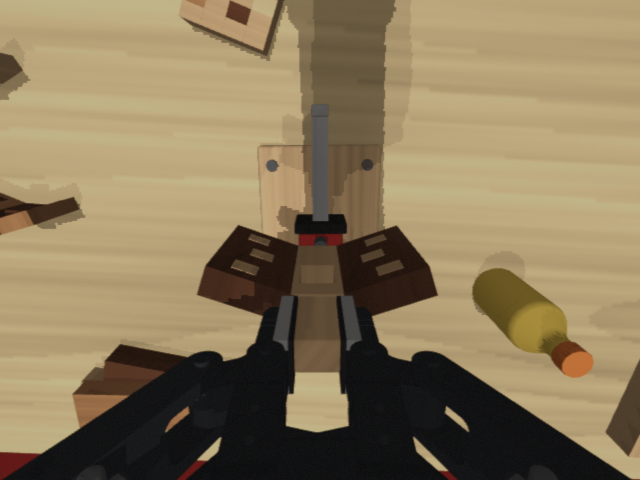

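View pics/d2.png

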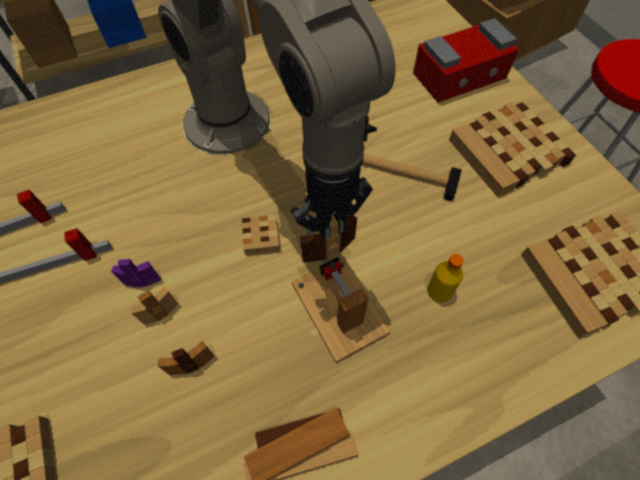

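Excellent view: lip at (320,110), bar down to the black buffer at (320,222). Zooming in.

Run:
```python
from h import *
crop('pics/d1.png',250,95,140,165,3.6,'pics/d3.png')
crop('pics/d1.png',190,220,260,160,3,'pics/d4.png')
```

```text
(no output)
```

View pics/d3.png

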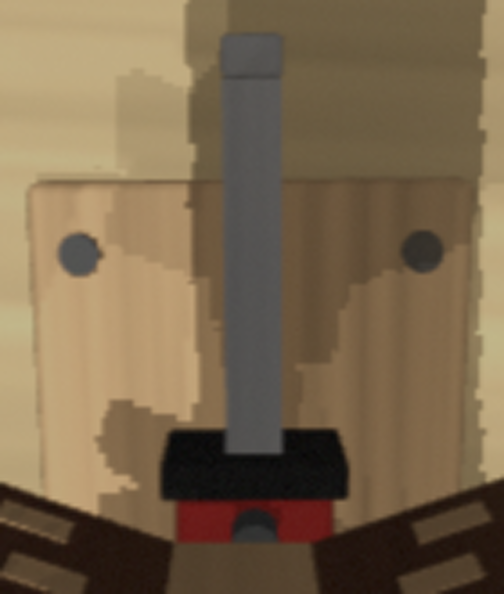

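View pics/d4.png

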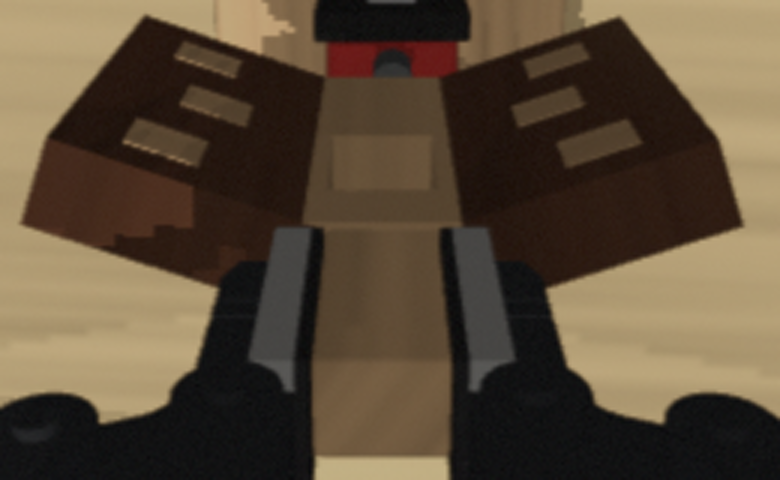

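Run:
```python
from h import *
w=camera_params('wrist');o=r.get_obs();z0=o['tcp_pos'][2]
c=lambda x,y,ox,oy,s:np.array([ox+(x+.5)/s-.5,oy+(y+.5)/s-.5])
A=lambda x,y:c(x,y,250,95,3.6);B=lambda x,y:c(x,y,190,220,3)
for n,uv,z in [('lip far end',A(252.5,34),.137),('lip near',A(252.5,76),.137),('bar@buf',A(254.3,430),.130),('bufface top L',A(166,430),.140),('bufface top R',A(338,430),.140),('baseL',A(35,182),.016),('baseR',A(470,178),.016),
 ('tab top back',B(382.5,358),z0+.0306),('tabtop front',B(382,455),z0+.0306),('wingL',B(22,222),z0-.0054),('wingR',B(742,224),z0-.0054),('wL back',B(50,137),z0-.0054),('wR',B(717,137),z0-.0054)]:
    P=atz(w,uv,z);print(n,P.round(4),toolpt(P).round(1))
```

```text
lip far end [0.4924 0.0344 0.137 ] [ 93.6   0.  123.2]
lip near [0.4999 0.0349 0.137 ] [ 86.    0.  123.2]
bar@buf [0.5714 0.0397 0.13  ] [ 14.4   0.7 130.2]
bufface top L [0.5701 0.0212 0.14  ] [ 16.8 -17.7 120.1]
bufface top R [0.568  0.0568 0.14  ] [ 16.8  18.  120.2]
baseL [ 0.529  -0.0252  0.016 ] [ 60.4 -61.7 244.2]
baseR [0.5206 0.0995 0.016 ] [ 61.6  63.4 244.2]
tab top back [0.5793 0.0378 0.2907] [  6.7  -1.6 -30.6]
tabtop front [0.593  0.0385 0.2907] [ -7.   -1.7 -30.6]
wingL [ 0.5821 -0.0165  0.2547] [  7.  -56.    5.4]
wingR [0.576  0.0918 0.2547] [ 6.8 52.5  5.4]
wL back [ 0.5681 -0.0118  0.2547] [ 20.8 -50.5   5.4]
wR [0.5623 0.0859 0.2547] [20.9 47.4  5.4]
```

>>> carry_out --motion "1 0 2.5 0 -0.009; 1 25 0 0 0; 1 35 0 0 0; 1 35 0 0 0; 1 31 0 0 0; 1 0 0 20 0; 1 0 0 30 0; 1 0 0 20 0"

```text
clock: 7.35
tcp_pos: [0.4599, 0.0353, 0.1895]
orientation: [0.11, -3.139, -0.0]
contact_force: [0.1, -0.2, -1.8]
grip_width: 0.0167
```

>>> carry_out --motion "1 0 0 20 0; 1 0 0 11 0; 1 0 0 0 0; 1 0 0 0 0; 1 0 0 0 0; 1 0 0 0 0; 1 0 0 0 0; 1 0 0 0 0"

```text
clock: 8.35
tcp_pos: [0.4606, 0.0343, 0.1594]
orientation: [-0.105, 3.14, 0.0]
contact_force: [-0.4, 0.3, -2.9]
grip_width: 0.0167
```

Run:
```python
from h import *
print(camera_params('wrist')['eye'])
o=r.get_obs()
M=R.from_rotvec(o['orientation']).as_matrix();print(o['tcp_pos'],M.round(4))
for P in [[.4962,.0347+.0016,.137],[.5714+.005,.0397+.0016,.13]]: print(toolpt(P))
f=grab_frame('scene')[:,:,::-1];crop(f,250,180,140,160,4,'pics/e1.png')
f=grab_frame('top')[:,:,::-1];crop(f,260,160,110,150,4,'pics/e2.png')
```

```text
[0.38178748 0.02733012 0.30228853]
[0.46060599 0.03425872 0.15935873] [[-9.977e-01 -6.710e-02  1.000e-04]
 [-6.710e-02  9.977e-01  1.000e-04]
 [-1.000e-04  1.000e-04 -1.000e+00]]
[-35.64879364  -0.35317429  22.36184421]
[-116.00292747   -0.74608168   29.36889783]
```

View pics/e1.png

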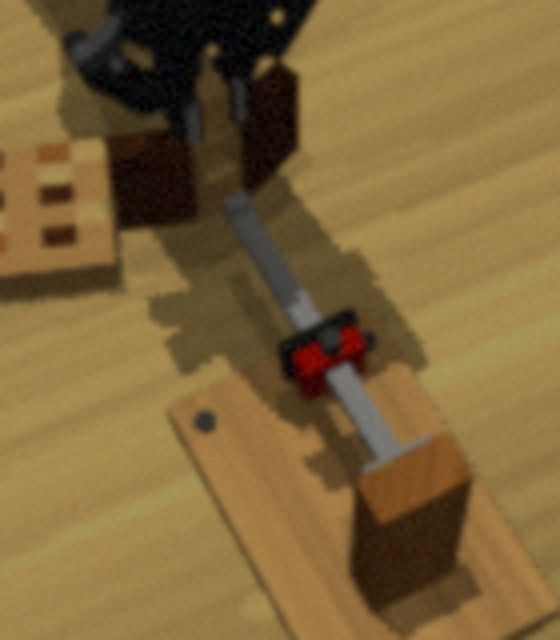

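View pics/e2.png

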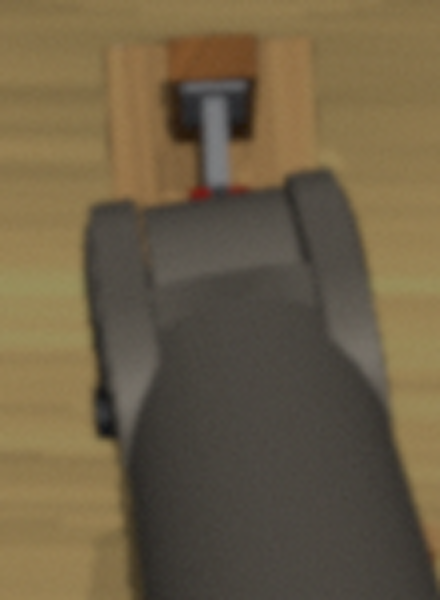

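>>> carry_out --motion "1 0 -0.3 0 0.005; 1 -6 0 0 0; 1 -6 0 0 0; 1 -6 0 0 0; 1 -4 0 0 0; 1 -4 0 0 0; 1 -4 0 0 0; 1 0 0 0 0"

```text
clock: 9.45
tcp_pos: [0.491, 0.0355, 0.1593]
orientation: [-0.097, 3.139, -0.0]
contact_force: [0.1, -1.6, -2.9]
grip_width: 0.017
```

Run:
```python
from h import *
o=r.get_obs();print(o['contact_force'],o['moment'],toolpt([.4962,.0363,.137]))
f=grab_frame('scene')[:,:,::-1];crop(f,250,180,100,100,6,'pics/e3.png')
```

```text
[ 0.10911319 -1.55986638 -2.9414081 ] [-0.42802992 -0.24633137  0.02793615] [-5.1897104   0.43645478 22.30015151]
```

View pics/e3.png

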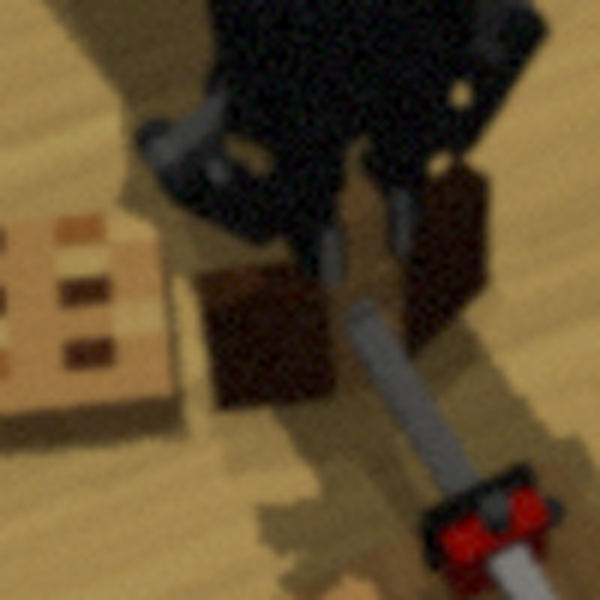

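>>> carry_out --motion "1 -4 0 0 0; 1 -4 0 0 0; 1 -5 0 0 0; 1 -5 0 0 0; 1 -5 0 0 0; 1 -3 0 0 0; 1 0 0 0 0; 1 0 0 0 0"

```text
clock: 10.5
tcp_pos: [0.5169, 0.0372, 0.1593]
orientation: [-0.097, 3.139, -0.0]
contact_force: [0.1, -3.6, -5.1]
grip_width: 0.0165
```

>>> carry_out --motion "1 0 0 3 0; 1 0 0 3 0; 1 0 0 2 0; 1 0 0 1.5 0; 1 0 0 0 0; 1 0 0 0 0; 1 0 0 0 0; 1 0 0 0 0"

```text
clock: 11.5
tcp_pos: [0.5168, 0.0373, 0.1497]
orientation: [-0.097, 3.139, -0.0]
contact_force: [0.4, -4.9, -1.9]
grip_width: 0.0166
```

Run:
```python
from h import *
o=r.get_obs();print(o['contact_force'],o['moment'],toolpt([.4962,.0363,.137]),toolpt([.5764,.0413,.13]))
f=grab_frame('wrist')[:,:,::-1];cv2.imwrite('pics/f1.png',f)
```

```text
[ 0.44745758 -4.9445507  -1.92441869] [-1.27286047 -0.34208873 -0.02389966] [20.65999687  0.32719127 12.71713293] [-59.69093656   0.34688357  19.77171362]
```

View pics/f1.png

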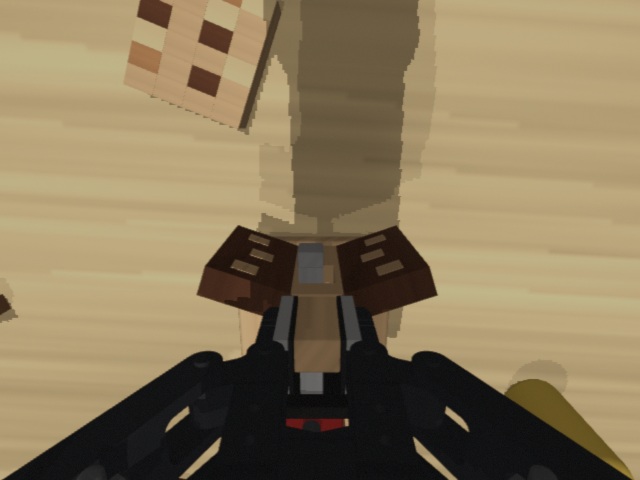

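Run:
```python
from h import *
crop('pics/f1.png',190,220,260,200,3,'pics/f2.png')
```

```text
(no output)
```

View pics/f2.png

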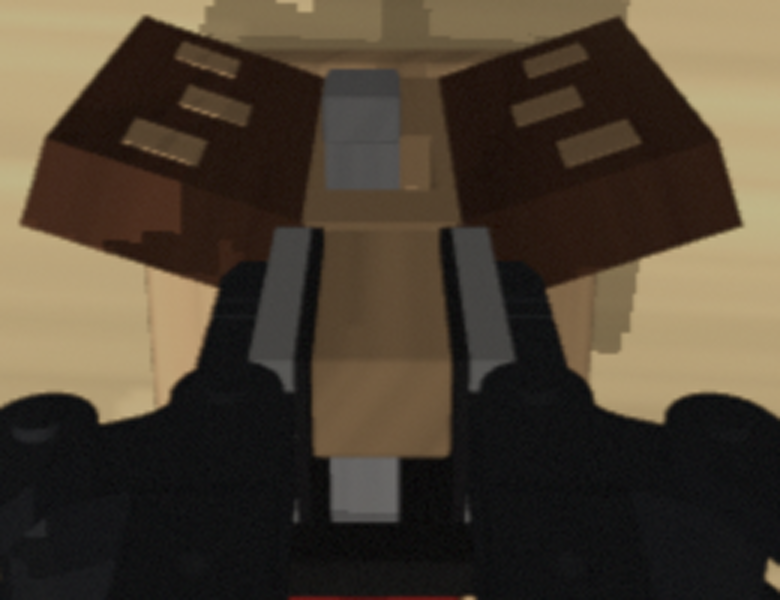

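>>> carry_out --motion "1 0 -1 0 0; 1 0 -1 0 0; 1 0 -1 0 0; 1 0 0 0 0; 1 0 0 0 0; 1 0 0 0 0; 1 0 0 0 0; 1 0 0 0 0"

```text
clock: 12.55
tcp_pos: [0.5167, 0.0345, 0.1498]
orientation: [0.098, -3.14, -0.0]
contact_force: [-0.9, 0.5, -3.5]
grip_width: 0.0165
```

Run:
```python
from h import *
o=r.get_obs();print(o['tcp_pos'],o['contact_force'],o['moment'])
w=camera_params('wrist');print(w['eye'],w['attitude'])
f=grab_frame('wrist')[:,:,::-1];cv2.imwrite('pics/f3.png',f)
crop('pics/f3.png',190,220,260,200,3,'pics/f4.png')
```

```text
[0.51669055 0.03448981 0.14979337] [-0.85048859  0.46875266 -3.47598435] [ 0.02307242 -0.01427731  0.03482685]
[0.43785096 0.02793593 0.29273183] [1.98976148 2.11939315 0.33369446]
```

View pics/f4.png

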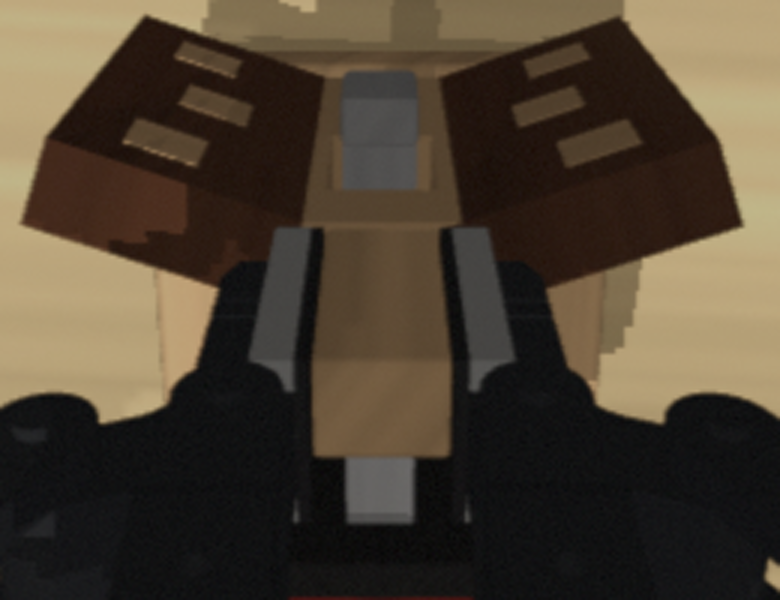

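>>> carry_out --motion "1 -6 0 0 0; 1 -8 0 0 0; 1 -8 0 0 0; 1 -8 0 0 0; 1 -6 0 0 0; 1 -4 0 0 0; 1 -2 0 0 0; 1 0 0 0 0"

```text
clock: 13.6
tcp_pos: [0.5586, 0.0371, 0.1498]
orientation: [0.098, -3.14, -0.0]
contact_force: [0.3, -0.4, -2.2]
grip_width: 0.0168
```

Run:
```python
from h import *
o=r.get_obs();print(o['tcp_pos'],o['contact_force'],o['moment'])
f=grab_frame('wrist')[:,:,::-1];cv2.imwrite('pics/g1.png',f)
f=grab_frame('scene')[:,:,::-1];crop(f,280,200,120,110,6,'pics/g2.png')
```

```text
[0.55856665 0.03706408 0.14976957] [ 0.29114479 -0.36060641 -2.21808551] [-0.01106745  0.01967086  0.0150611 ]
```

View pics/g1.png

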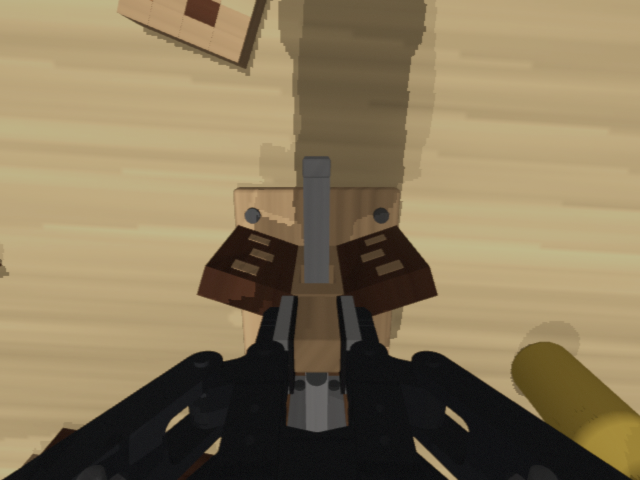

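View pics/g2.png

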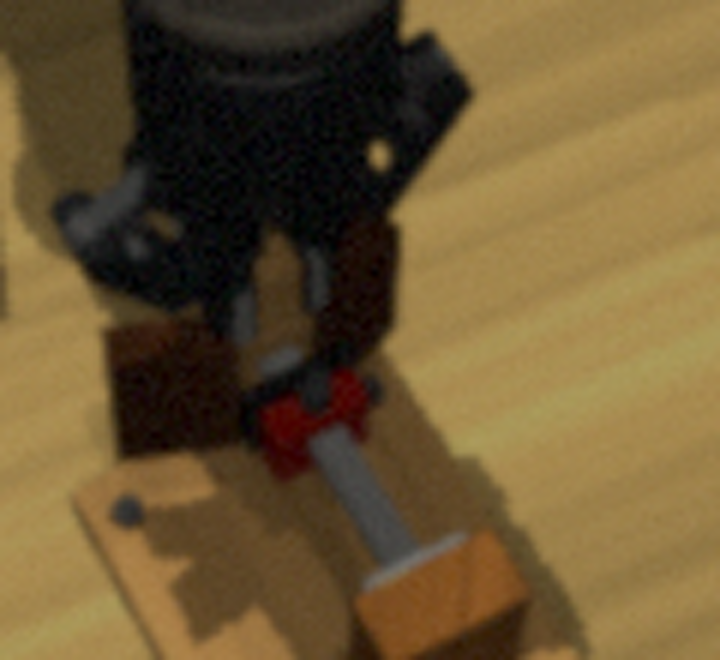

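>>> carry_out --motion "1 -1 0 0 0; 1 -1 0 0 0; 1 -1 0 0 0; 1 -1 0 0 0; 1 -1 0 0 0; 1 0 0 0 0; 1 0 0 0 0; 1 0 0 0 0"

```text
clock: 14.7
tcp_pos: [0.5636, 0.0374, 0.1498]
orientation: [0.098, -3.14, -0.0]
contact_force: [-0.6, -0.6, -2.6]
grip_width: 0.0169
```

>>> carry_out --motion "1 -1 0 0 0; 1 -1 0 0 0; 1 -1 0 0 0; 1 0 0 0 0; 1 0 0 0 0; 1 0 0 0 0; 1 0 0 0 0; 1 0 0 0 0"

```text
clock: 15.7
tcp_pos: [0.5666, 0.0375, 0.1498]
orientation: [0.098, -3.14, -0.0]
contact_force: [-0.1, 0.2, -2.5]
grip_width: 0.0163
```

>>> carry_out --motion "1 -1 0 0 0; 1 -1 0 0 0; 1 0 0 0 0; 1 0 0 0 0; 1 0 0 0 0; 1 0 0 0 0; 1 0 0 0 0; 1 0 0 0 0"

```text
clock: 16.7
tcp_pos: [0.5685, 0.0377, 0.1497]
orientation: [0.098, -3.14, -0.0]
contact_force: [-2.3, 0.4, -3.3]
grip_width: 0.0168
```

Run:
```python
from h import *
f=grab_frame('scene')[:,:,::-1];crop(f,280,200,120,110,6,'pics/g3.png')
```

```text
(no output)
```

View pics/g3.png

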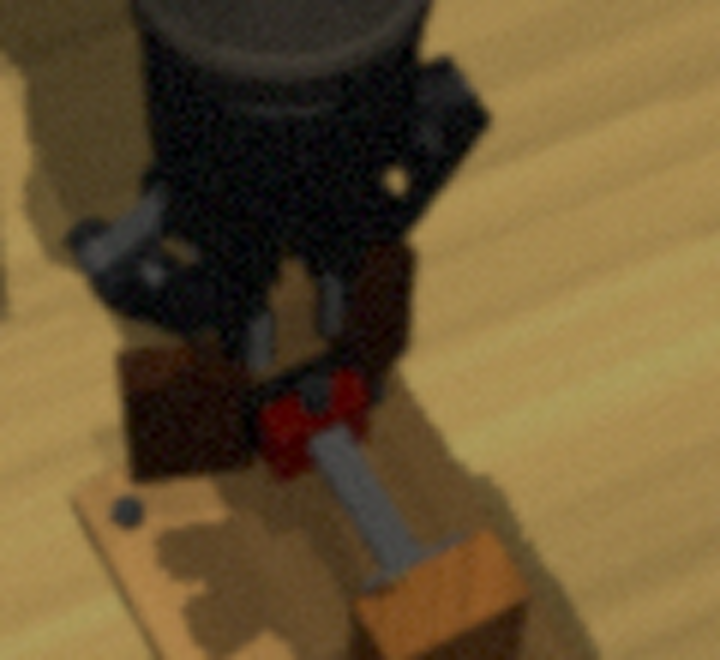

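>>> carry_out --motion "1 -0.8 0 0 0; 1 -0.6 0 0 0; 1 0 0 0 0; 1 0 0 0 0; 1 0 0 0 0; 1 0 0 0 0; 1 0 0 0 0; 1 0 0 0 0"

```text
clock: 17.75
tcp_pos: [0.5697, 0.0377, 0.1497]
orientation: [0.098, -3.139, 0.0]
contact_force: [-5.7, -0.5, -1.0]
grip_width: 0.0168
```

>>> carry_out --motion "1 -0.5 0 0 0; 1 0 0 0 0; 1 0 0 0 0; 1 0 0 0 0; 1 0 0 0 0; 1 0 0 0 0; 1 0 0 0 0; 1 0 0 0 0"

```text
clock: 18.75
tcp_pos: [0.57, 0.0378, 0.1497]
orientation: [0.098, -3.139, -0.0]
contact_force: [-4.7, -0.4, 0.3]
grip_width: 0.0166
```

Run:
```python
from h import *
o=r.get_obs();print(o['contact_force'],o['moment'])
f=grab_frame('wrist')[:,:,::-1];cv2.imwrite('pics/g4.png',f)
crop('pics/g4.png',190,220,260,200,3,'pics/g5.png')
print(r.get_obs()['contact_force'])
```

```text
[-4.7149544  -0.41225163  0.30730111] [-0.08535889  1.36269314  0.03998793]
[-5.56725916  0.21686272 -0.1105646 ]
```

View pics/g5.png

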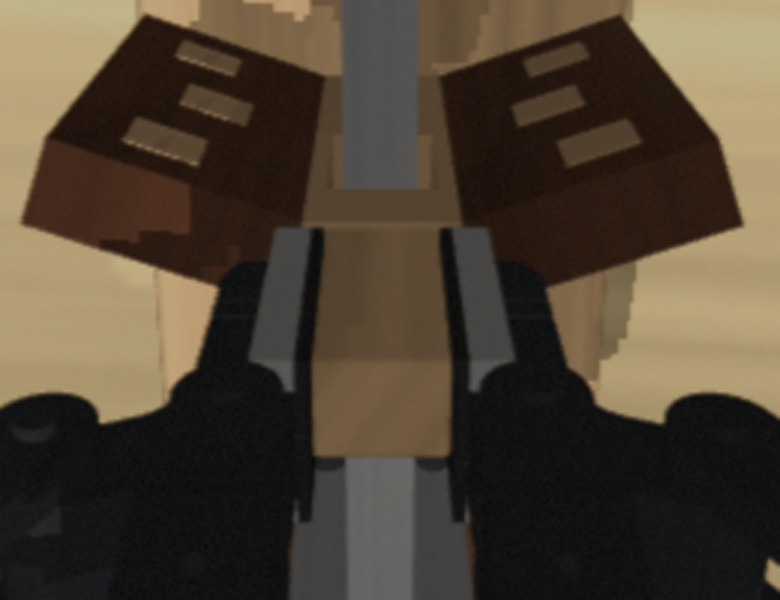

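>>> carry_out --motion "1 -0.4 0 0 0; 1 0 0 0 0; 1 0 0 0 0; 1 0 0 0 0; 1 0 0 0.7 0; 1 0 0 0.7 0; 1 0 0 0.6 0; 1 0 0 0 0"

```text
clock: 19.8
tcp_pos: [0.5702, 0.0378, 0.1476]
orientation: [0.098, -3.139, 0.0]
contact_force: [-6.8, -0.1, -0.8]
grip_width: 0.0168
```

>>> carry_out --motion "0.75 0 0 0 0; 0.7 0 0 0 0; 0.6 0 0 0 0; 0.5 0 0 0 0; 0.5 0 0 -2 0; 0.5 0 0 -8 0; 0.5 0 0 -20 0; 0.5 0 0 -20 0"

```text
clock: 20.8
tcp_pos: [0.571, 0.0378, 0.1988]
orientation: [-0.098, 3.14, 0.0]
contact_force: [0.5, -0.2, 0.1]
grip_width: 0.0429
```

Run:
```python
from h import *
o=r.get_obs();print(o['tcp_pos'],o['contact_force'])
f=grab_frame('wrist')[:,:,::-1];cv2.imwrite('pics/g6.png',f)
f=grab_frame('scene')[:,:,::-1];crop(f,280,200,120,110,6,'pics/g7.png')
```

```text
[0.57098029 0.03781176 0.19884892] [ 0.49612236 -0.21810465  0.09882398]
```

View pics/g6.png

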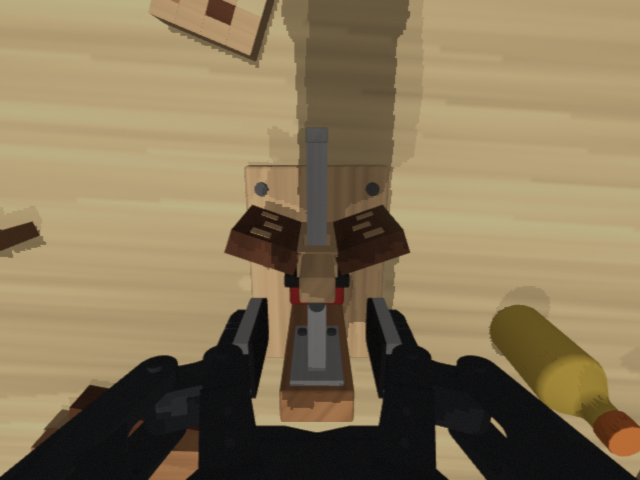

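View pics/g7.png

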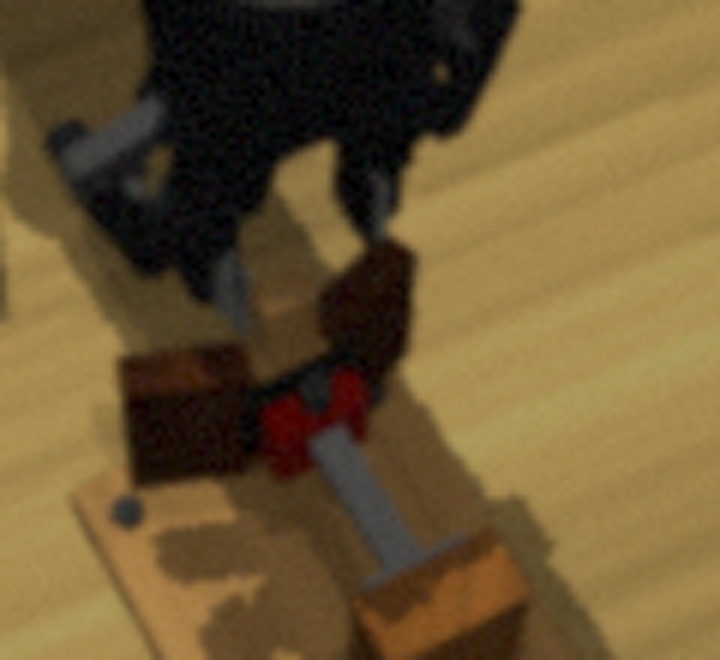

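>>> carry_out --motion "0 0 -20 0 0; 0 -5 -50 0 0; 0 -5 -58 0 0; 0 -5 -60 0 0; 0 -5 -60 0 0; 0 -5 -45 0 0; 0 0 -25 0 0; 0 0 0 0 0"

```text
clock: 21.9
tcp_pos: [0.6145, -0.2807, 0.1969]
orientation: [0.091, -3.139, 0.002]
contact_force: [-0.5, -0.1, -0.5]
grip_width: 0.0852
```

Run:
```python
from h import *
import pickle
o=r.get_obs();print(o['tcp_pos'],o['qvel'].round(3));w=camera_params('wrist')
f=grab_frame('wrist')[:,:,::-1];cv2.imwrite('pics/i1.png',f)
pickle.dump((w,o),open('i1.pkl','wb'))
crop('pics/i1.png',220,160,200,150,4,'pics/i2.png')
```

```text
[ 0.61449471 -0.28074953  0.19693087] [-0.041 -0.019 -0.044  0.023 -0.013  0.002 -0.019]
```

View pics/i2.png

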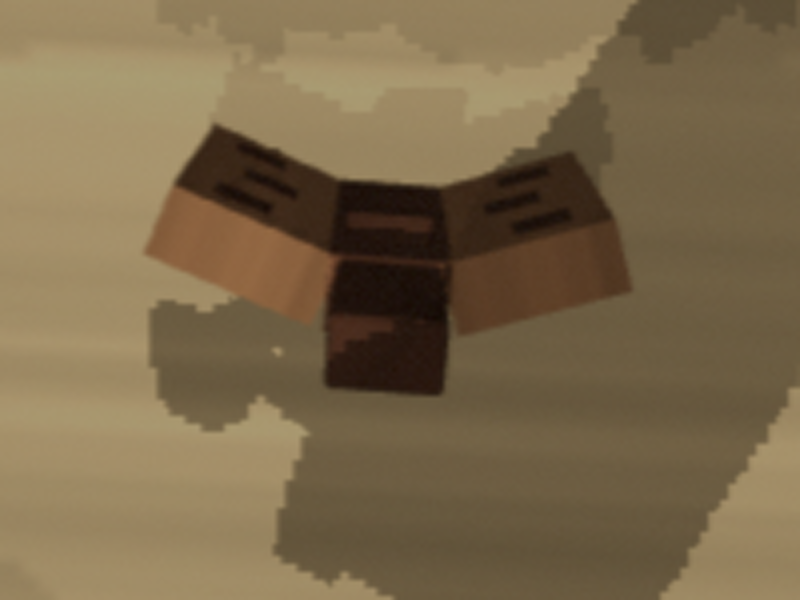

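Run:
```python
from h import *
import pickle
w,o=pickle.load(open('i1.pkl','rb'));M=R.from_rotvec(o['orientation']).as_matrix()
c=lambda x,y:np.array([220+(x+.5)/4-.5,160+(y+.5)/4-.5])
for uv,z in [((330,318),.106),((447,322),.106),((325,387),.106),((443,393),.106),((147,252),.07),((632,290),.07),((180,185),.07),((612,218),.07)]:
    P=atz(w,c(*uv),z);print(P.round(4),(M.T@(P-o['tcp_pos'])*1e3).round(1))
print('head',np.arctan2(M[1,0],M[0,0]))
plan(o['tcp_pos'],-3.0796)
```

```text
[ 0.6088 -0.293   0.106 ] [  6.3 -11.8  91. ]
[ 0.6083 -0.2732  0.106 ] [ 5.6  8.  90.9]
[ 0.6213 -0.2933  0.106 ] [ -6.2 -12.8  90.9]
[ 0.6212 -0.2729  0.106 ] [-7.2  7.5 90.9]
[ 0.6088 -0.3298  0.07  ] [  8.3 -48.5 127. ]
[ 0.6109 -0.2357  0.07  ] [  0.8  45.3 126.9]
[ 0.5953 -0.3236  0.07  ] [ 21.5 -41.6 127. ]
[ 0.5968 -0.2411  0.07  ] [ 15.2  40.8 126.9]
head -3.0836346713687335
tcp [ 0.6151 -0.2782  0.197 ] head -3.0809 shift [ 0.8 -2.5  0. ] twist -0.001 len 2.6
```

>>> carry_out --motion "0 0 -3.2 15 0.078; 0 0 0 30 0; 0 0 0 30 0; 0 0 0 25 0; 0 0 0 15 0; 0.2 0 0 6.5 0; 0.5 0 0 0 0; 0.7 0 0 0 0"

```text
clock: 22.95
tcp_pos: [0.6165, -0.2814, 0.0773]
orientation: [0.025, 3.14, -0.001]
contact_force: [0.6, 0.2, 0.4]
grip_width: 0.0327
```

>>> carry_out --motion "0.8 0 0 0 0; 1 0 0 0 0; 1 0 0 0 0; 1 0 0 0 0; 1 0 0 0 0; 1 0 0 0 0; 1 0 0 0 0; 1 0 0 0 0"

```text
clock: 23.95
tcp_pos: [0.6168, -0.2813, 0.0775]
orientation: [0.025, 3.139, -0.001]
contact_force: [-0.5, 1.6, 6.1]
grip_width: 0.0193
```

Run:
```python
from h import *
plan([.5,-.2,.26],-3.0796)
f=grab_frame('wrist')[:,:,::-1];cv2.imwrite('pics/i3.png',f)
```

```text
tcp [ 0.6168 -0.2813  0.0775] head 3.1259 shift [ 117.7   79.4 -182.8] twist -0.078 len 231.4
```

View pics/i3.png

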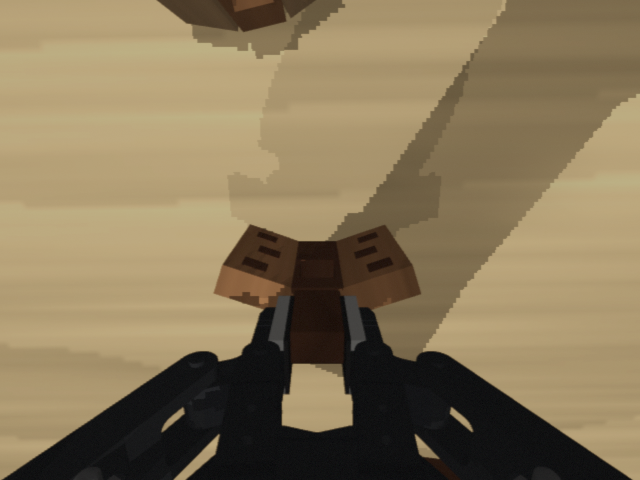

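>>> carry_out --motion "1 0 0 -10 0; 1 0 0 -40 0; 1 0 0 -50 -0.04; 1 0 0 -50 -0.038; 1 0 0 -34 0; 1 8 20 0 0; 1 15 40 0 0; 1 18 45 0 0"

```text
clock: 25.0
tcp_pos: [0.5671, -0.1785, 0.26]
orientation: [0.095, -3.139, 0.0]
contact_force: [0.4, 0.1, -1.5]
grip_width: 0.0199
```

Run:
```python
from h import *
plan([.4606,.0310,.161],-3.0796)
```

```text
tcp [ 0.5671 -0.1785  0.26  ] head -3.0809 shift [ 93.5 215.6  99.1] twist -0.001 len 255.0
```

>>> carry_out --motion "1 22 48 0 0; 1 22 48 0 0; 1 22 48 0 0; 1 18 40 0 0; 1 10.5 32 0 0; 1 0 0 20 0; 1 0 0 30 0; 1 0 0 20 0"

```text
clock: 26.0
tcp_pos: [0.4595, 0.0304, 0.1892]
orientation: [0.097, -3.138, 0.001]
contact_force: [0.2, 0.6, -2.6]
grip_width: 0.0197
```

>>> carry_out --motion "1 0 0 20 0; 1 0 0 9 0; 1 0 0 0 0; 1 0 0 0 0; 1 0 0 0 0; 1 0 0 0 0; 1 0 0 0 0; 1 0 0 0 0"

```text
clock: 27.0
tcp_pos: [0.4606, 0.0308, 0.1614]
orientation: [-0.098, 3.14, 0.0]
contact_force: [-0.3, 0.6, -3.3]
grip_width: 0.0197
```

Run:
```python
from h import *
plan([.4606,.0310,.161],-3.0796);print(r.get_obs()['contact_force'])
f=grab_frame('scene')[:,:,::-1];crop(f,250,180,140,140,5,'pics/j1.png')
```

```text
tcp [0.4606 0.0308 0.1614] head -3.0794 shift [0.  0.2 0.4] twist 0.0 len 0.4
[-0.28075611  0.57542718 -3.26600433]
```

View pics/j1.png

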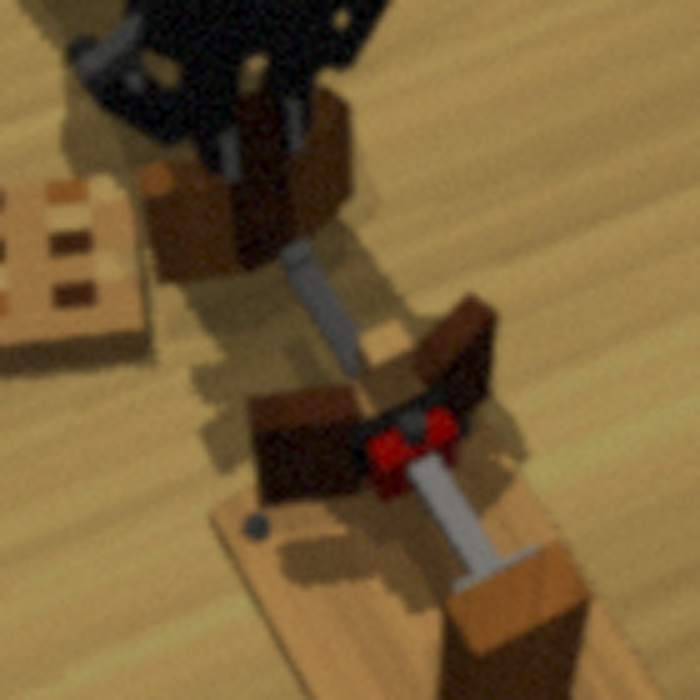

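>>> carry_out --motion "1 -6 0 0 0; 1 -8 0 0 0; 1 -8 0 0 0; 1 -8 0 0 0; 1 -8 0 0 0; 1 -8 0 0 0; 1 -6 0 0 0; 1 -2.5 0 0 0"

```text
clock: 28.05
tcp_pos: [0.5154, 0.0342, 0.1612]
orientation: [0.098, -3.14, -0.0]
contact_force: [-0.0, 0.3, -2.4]
grip_width: 0.0191
```

>>> carry_out --motion "1 0 0 3 0; 1 0 0 3 0; 1 0 0 2.5 0; 1 0 0 1 0; 1 -5 0 0 0; 1 -8 0 0 0; 1 -7 0 0 0; 1 -4 0 0 0"

```text
clock: 29.05
tcp_pos: [0.5397, 0.0357, 0.1518]
orientation: [-0.098, 3.14, 0.0]
contact_force: [-0.2, 0.5, -1.6]
grip_width: 0.0199
```

Run:
```python
from h import *
plan([.552,.0367,.1515],-3.0796);print(r.get_obs()['contact_force'])
f=grab_frame('wrist')[:,:,::-1];cv2.imwrite('pics/j3.png',f)
f=grab_frame('scene')[:,:,::-1];crop(f,270,190,120,120,6,'pics/j2.png')
```

```text
tcp [0.5397 0.0357 0.1518] head -3.0794 shift [-12.3   0.2   0.3] twist 0.0 len 12.4
[-0.17449466  0.51176509 -1.5800911 ]
```

View pics/j2.png

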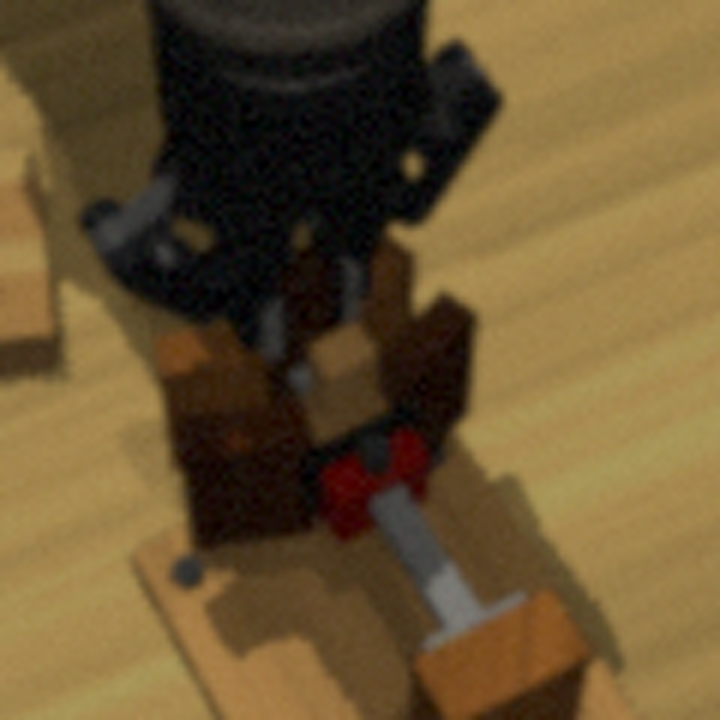

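View pics/j3.png

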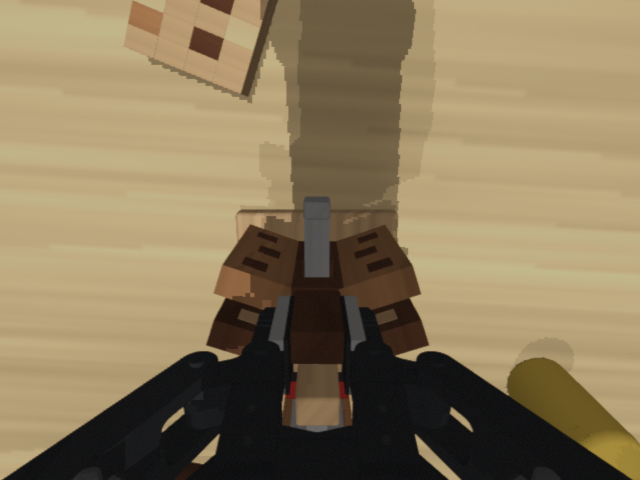

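>>> carry_out --motion "1 -2 0 0 0; 1 -2 0 0 0; 1 -1 0 0 0; 1 -1 0 0 0; 1 -1 0 0 0; 1 -1 0 0 0; 1 0 0 0 0; 1 0 0 0 0"

```text
clock: 30.15
tcp_pos: [0.5469, 0.0361, 0.1518]
orientation: [0.098, -3.14, -0.0]
contact_force: [0.5, -0.8, -3.1]
grip_width: 0.0196
```

>>> carry_out --motion "1 -1 0 0 0; 1 -1 0 0 0; 1 -1 0 0 0; 1 0 0 0 0; 1 0 0 0 0; 1 0 0 0 0; 1 0 0 0 0; 1 0 0 0 0"

```text
clock: 31.15
tcp_pos: [0.5499, 0.0364, 0.1518]
orientation: [-0.098, 3.14, 0.0]
contact_force: [0.7, -0.4, -2.4]
grip_width: 0.0193
```

>>> carry_out --motion "1 -1 0 0 0; 1 -1 0 0 0; 1 0 0 0 0; 1 0 0 0 0; 1 0 0 0 0; 1 0 0 0 0; 1 0 0 0 0; 1 0 0 0 0"

```text
clock: 32.15
tcp_pos: [0.5519, 0.0364, 0.1518]
orientation: [0.098, -3.14, -0.0]
contact_force: [-0.2, -0.4, -3.2]
grip_width: 0.0197
```

>>> carry_out --motion "1 -1 0 0 0; 1 -1 0 0 0; 1 0 0 0 0; 1 0 0 0 0; 1 0 0 0 0; 1 0 0 0 0; 1 0 0 0 0; 1 0 0 0 0"

```text
clock: 33.15
tcp_pos: [0.5539, 0.0366, 0.1518]
orientation: [-0.098, 3.14, 0.0]
contact_force: [0.7, 0.2, -2.0]
grip_width: 0.0195
```

Run:
```python
from h import *
f=grab_frame('scene')[:,:,::-1];crop(f,270,190,120,120,6,'pics/k1.png')
```

```text
(no output)
```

View pics/k1.png

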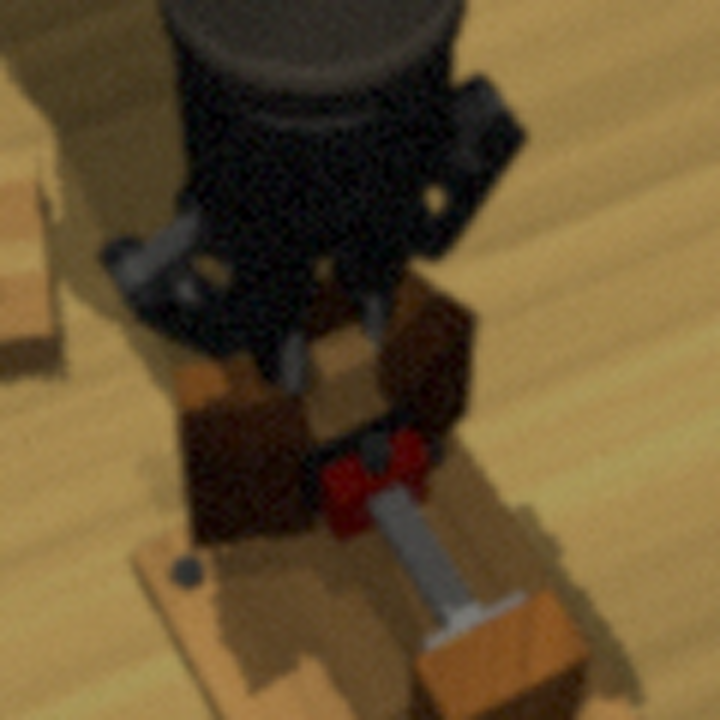

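>>> carry_out --motion "1 -1 0 0 0; 1 -0.5 0 0 0; 1 0 0 0 0; 1 0 0 0 0; 1 0 0 0 0; 1 0 0 0 0; 1 0 0 0 0; 1 0 0 0 0"

```text
clock: 34.2
tcp_pos: [0.5551, 0.0366, 0.1517]
orientation: [0.098, -3.139, 0.0]
contact_force: [-2.6, 0.1, -0.7]
grip_width: 0.0197
```

>>> carry_out --motion "1 -0.8 0 0 0; 1 -0.8 0 0 0; 1 0 0 0 0; 1 0 0 0 0; 1 0 0 0 0; 1 0 0 0 0; 1 0 0 0 0; 1 0 0 0 0"

```text
clock: 35.2
tcp_pos: [0.5555, 0.0367, 0.1515]
orientation: [0.098, -3.137, 0.0]
contact_force: [-7.2, 0.6, 1.1]
grip_width: 0.0197
```

>>> carry_out --motion "1 -0.5 0 0 0; 1 0 0 0 0; 1 0 0 0 0; 1 0 0 0 0; 1 0 0 0 0; 1 0 0 0 0; 1 0 0 0 0; 1 0 0 0 0"

```text
clock: 36.2
tcp_pos: [0.5556, 0.0366, 0.1514]
orientation: [0.097, -3.136, 0.0]
contact_force: [-7.2, -0.5, 2.0]
grip_width: 0.0198
```

Run:
```python
from h import *
o=r.get_obs();print(o['contact_force'],o['moment'],o['tcp_pos'])
f=grab_frame('wrist')[:,:,::-1];cv2.imwrite('pics/k3.png',f)
crop('pics/k3.png',190,180,260,200,3,'pics/k3c.png')
f=grab_frame('scene')[:,:,::-1];crop(f,270,190,120,120,6,'pics/k2.png')
```

```text
[-7.20129657 -0.45409561  1.99700351] [-2.01793736e-02  1.86410155e+00 -3.56441219e-04] [0.55563197 0.03664302 0.15142063]
```

View pics/k2.png

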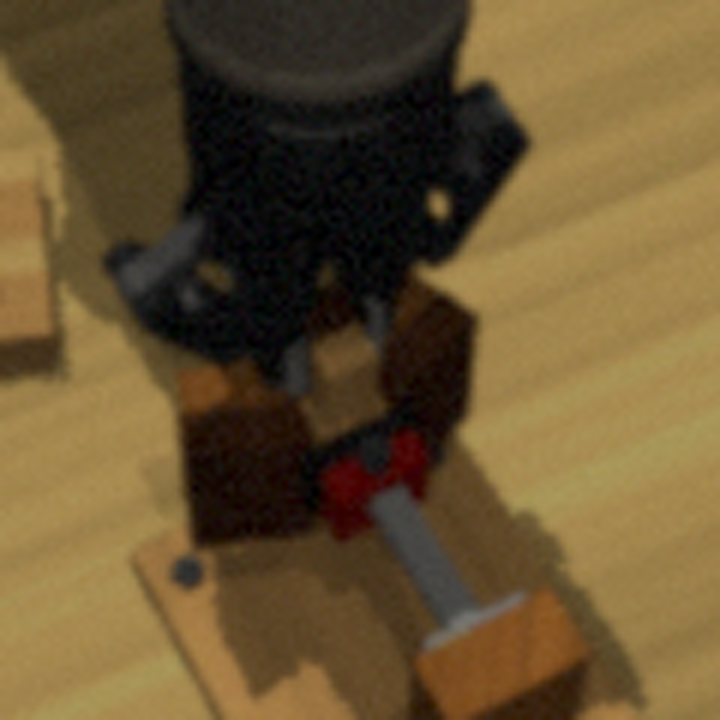

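View pics/k3c.png

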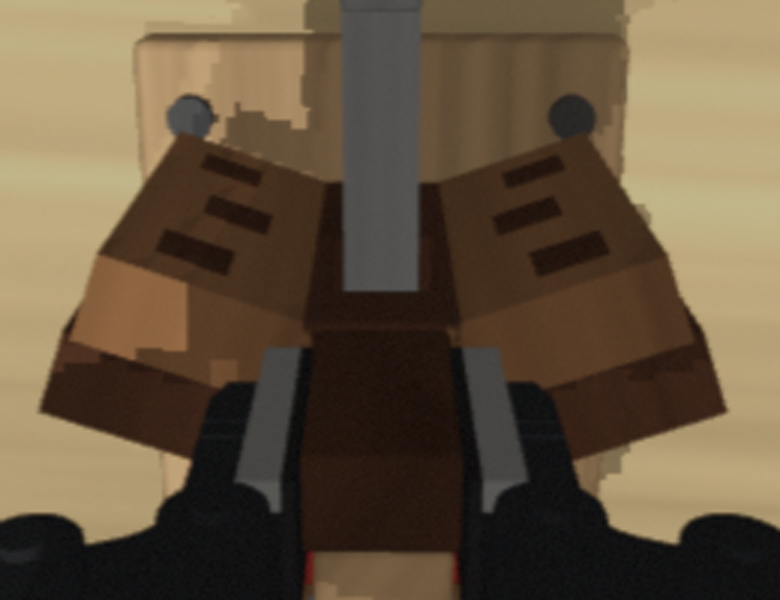

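>>> carry_out --motion "1 -0.5 0 0 0; 1 -0.3 0 0 0; 1 0 0 0 0; 1 0 0 0 0; 1 0 0 0.6 0; 1 0 0 0.6 0; 1 0 0 0.5 0; 1 0 0 0 0"

```text
clock: 37.3
tcp_pos: [0.556, 0.0367, 0.1496]
orientation: [0.098, -3.135, 0.0]
contact_force: [-9.2, -0.3, 2.7]
grip_width: 0.0194
```

>>> carry_out --motion "0.7 0 0 0 0; 0.65 0 0 0 0; 0.55 0 0 0 0; 0.45 0 0 0 0; 0.45 0 0 -2 0; 0.45 0 0 -8 0; 0.45 0 0 -20 0; 0.3 0 0 -20 0"

```text
clock: 38.3
tcp_pos: [0.5584, 0.0368, 0.2011]
orientation: [-0.098, 3.14, 0.0]
contact_force: [-0.0, -0.3, 0.5]
grip_width: 0.0597
```

Run:
```python
from h import *
f=grab_frame('wrist')[:,:,::-1];cv2.imwrite('pics/l1.png',f)
plan([.4785,-.3088,.2],-3.0796)
```

```text
tcp [0.56   0.0369 0.2039] head -3.0796 shift [ 102.8 -340.     3.3] twist -0.0 len 355.2
```

View pics/l1.png

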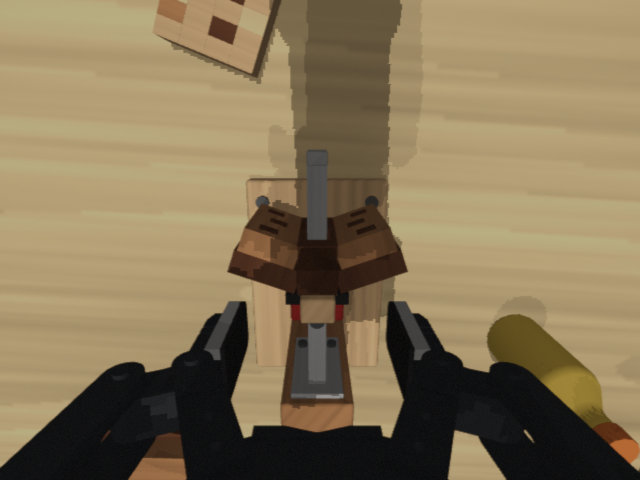

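>>> carry_out --motion "0 7 -25 0 0; 0 16 -52 0 0; 0 17 -57 0 0; 0 17 -57 0 0; 0 17 -55 1 0; 0 16 -50 1 0; 0 8 -30 1 0; 0 5 -14 1 -0.12"

```text
clock: 39.35
tcp_pos: [0.4757, -0.3114, 0.1962]
orientation: [-0.285, 3.129, -0.002]
contact_force: [0.4, 0.0, -0.5]
grip_width: 0.0853
```

>>> carry_out --motion "0 0 0 0 0; 0 0 0 0 0; 0 0 0 0 0; 0 0 0 0 0; 0 0 0 0 0; 0 0 0 0 0; 0 0 0 0 0; 0 0 0 0 0"

```text
clock: 40.35
tcp_pos: [0.4767, -0.3089, 0.1961]
orientation: [-0.286, 3.129, -0.0]
contact_force: [-0.4, -0.0, -0.1]
grip_width: 0.0855
```

Run:
```python
from h import *
import pickle
o=r.get_obs();print(o['tcp_pos'],o['qvel'].round(3));w=camera_params('wrist')
f=grab_frame('wrist')[:,:,::-1];cv2.imwrite('pics/m1.png',f)
pickle.dump((w,o),open('m1.pkl','wb'))
crop('pics/m1.png',220,160,200,150,4,'pics/m2.png')
```

```text
[ 0.4766508  -0.30894077  0.19610141] [ 0.     0.    -0.002  0.001  0.     0.003  0.001]
```

View pics/m1.png

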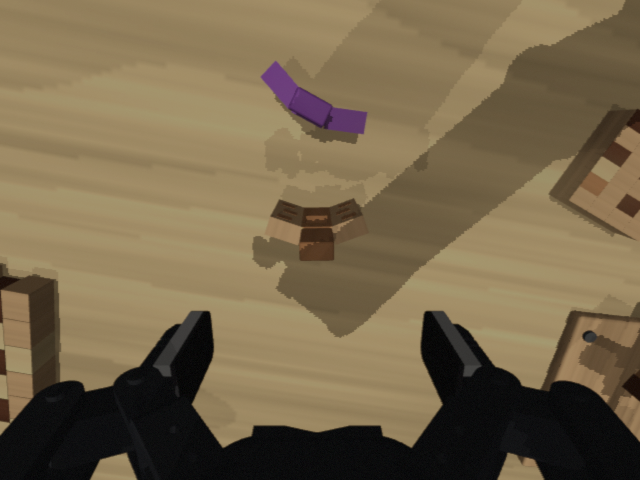

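View pics/m2.png

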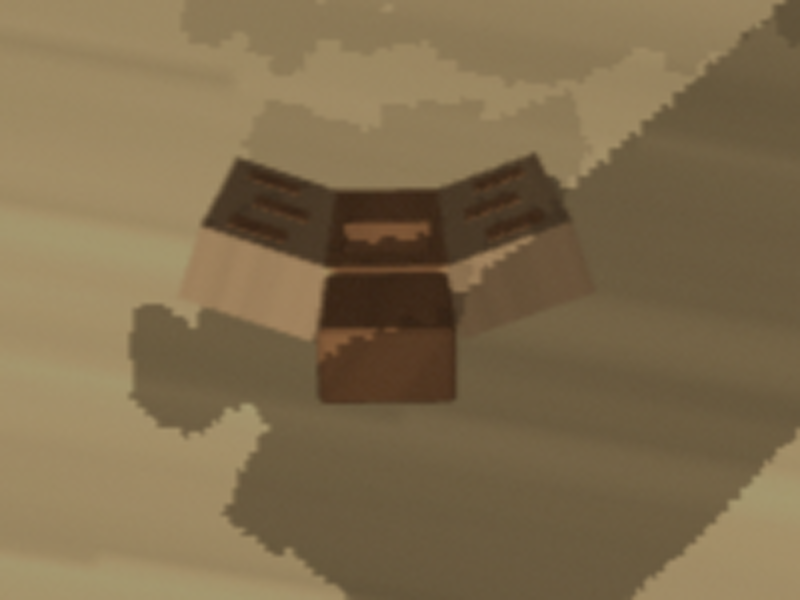

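Run:
```python
from h import *
import pickle
w,o=pickle.load(open('m1.pkl','rb'));M=R.from_rotvec(o['orientation']).as_matrix()
c=lambda x,y:np.array([220+(x+.5)/4-.5,160+(y+.5)/4-.5])
for uv,z in [((317,329),.106),((455,328),.106),((320,402),.106),((456,402),.106),((180,296),.07),((594,292),.07),((203,225),.07),((571,221),.07)]:
    P=atz(w,c(*uv),z);print((M.T@(P-o['tcp_pos'])*1e3).round(1))
```

```text
[  4.9 -14.   90.1]
[ 5.1  9.3 90.1]
[ -8.3 -13.7  90.1]
[-8.3  9.7 90.1]
[ 1.000e-01 -4.240e+01  1.261e+02]
[  1.   37.8 126.1]
[ 14.2 -37.4 126.1]
[ 15.1  32.8 126.1]
```

>>> carry_out --motion "0 -1.6 -0.5 15 -0.012; 0 0 0 30 0; 0 0 0 30 0; 0 0 0 22 0; 0 0 0 15 0; 0.2 0 0 6 0; 0.5 0 0 0 0; 0.6 0 0 0 0"

```text
clock: 41.4
tcp_pos: [0.4789, -0.3094, 0.0789]
orientation: [-0.304, 3.126, -0.001]
contact_force: [-0.0, -0.0, 0.2]
grip_width: 0.0343
```

>>> carry_out --motion "0.8 0 0 0 0; 1 0 0 0 0; 1 0 0 0 0; 1 0 0 0 0; 1 0 0 0 0; 1 0 0 0 0; 1 0 0 0 0; 1 0 0 0 0"

```text
clock: 42.4
tcp_pos: [0.479, -0.3092, 0.0791]
orientation: [-0.305, 3.125, -0.001]
contact_force: [-0.9, 2.2, 6.3]
grip_width: 0.0225
```

Run:
```python
from h import *
plan([.4606,.0310,.161],-3.0796);print(r.get_obs()['contact_force'])
f=grab_frame('wrist')[:,:,::-1];cv2.imwrite('pics/m3.png',f)
```

```text
tcp [ 0.479  -0.3092  0.0791] head -2.9473 shift [-47.7 337.3 -82.1] twist 0.132 len 350.4
[-0.94236984  2.20145102  6.25576384]
```

View pics/m3.png

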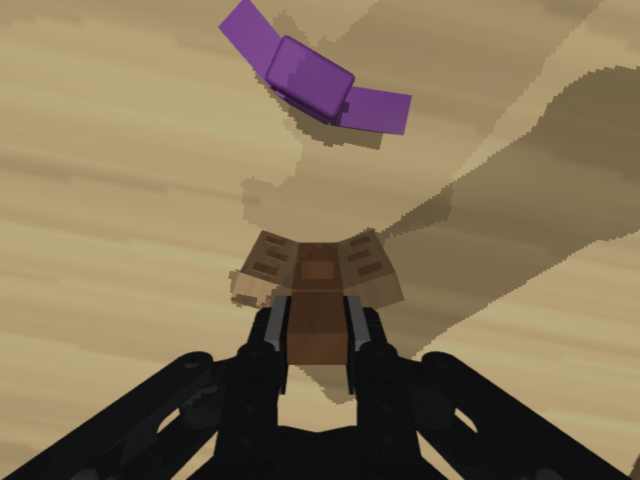

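>>> carry_out --motion "1 0 0 -10 0; 1 0 0 -40 0; 1 0 0 -50 0.07; 1 0 0 -50 0.062; 1 0 0 -33 0; 1 0 20 0 0; 1 0 40 0 0; 1 0 50 0 0"

```text
clock: 43.45
tcp_pos: [0.4708, -0.199, 0.2613]
orientation: [0.094, -3.14, 0.001]
contact_force: [0.4, 0.8, -1.3]
grip_width: 0.0222
```

>>> carry_out --motion "1 -0.5 55 0 0; 1 -0.5 55 0 0; 1 -0.5 50 0 0; 1 -0.5 40 0 0; 1 -0.5 30 0 0; 1 0 0 20 0; 1 0 0 30 0; 1 0 0 20 0"

```text
clock: 44.45
tcp_pos: [0.4588, 0.0301, 0.1901]
orientation: [0.098, -3.139, 0.001]
contact_force: [0.5, -0.6, -2.5]
grip_width: 0.0228
```

>>> carry_out --motion "1 0 0 20 0; 1 0 0 9 0; 1 0 0 0 0; 1 0 0 0 0; 1 0 0 0 0; 1 0 0 0 0; 1 0 0 0 0; 1 0 0 0 0"

```text
clock: 45.45
tcp_pos: [0.4597, 0.0304, 0.1621]
orientation: [-0.098, 3.14, 0.0]
contact_force: [-1.0, 0.3, -1.7]
grip_width: 0.0226
```

Run:
```python
from h import *
plan([.4606,.0310,.1626],-3.0796);print(r.get_obs()['contact_force'])
f=grab_frame('scene')[:,:,::-1];crop(f,250,180,140,140,5,'pics/n1.png')
```

```text
tcp [0.4597 0.0304 0.1621] head -3.0794 shift [-0.9  0.6 -0.5] twist 0.0 len 1.2
[-1.02503415  0.32059845 -1.65137883]
```

View pics/n1.png

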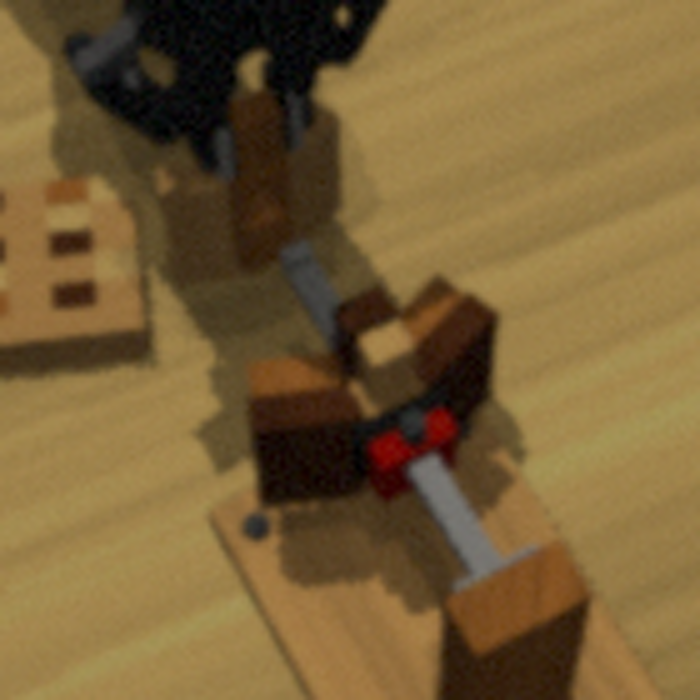

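>>> carry_out --motion "1 -4 0.6 -0.5 0; 1 -8 0 0 0; 1 -8 0 0 0; 1 -8 0 0 0; 1 -8 0 0 0; 1 -8 0 0 0; 1 -7 0 0 0; 1 -4 0 0 0"

```text
clock: 46.5
tcp_pos: [0.515, 0.0345, 0.1626]
orientation: [-0.098, 3.14, 0.0]
contact_force: [0.3, 0.4, -0.8]
grip_width: 0.0226
```

>>> carry_out --motion "1 0 0 3 0; 1 0 0 3 0; 1 0 0 2.5 0; 1 0 0 1 0; 1 -3 0 0 0; 1 -4 0 0 0; 1 -4 0 0 0; 1 -2 0 0 0"

```text
clock: 47.5
tcp_pos: [0.528, 0.0353, 0.1531]
orientation: [-0.098, 3.14, 0.0]
contact_force: [-0.7, -1.3, -2.2]
grip_width: 0.0222
```

Run:
```python
from h import *
plan([.538,.0358,.153],-3.0796);print(r.get_obs()['contact_force'])
f=grab_frame('wrist')[:,:,::-1];cv2.imwrite('pics/n3.png',f)
f=grab_frame('scene')[:,:,::-1];crop(f,270,190,120,120,6,'pics/n2.png')
```

```text
tcp [0.528  0.0353 0.1531] head -3.0795 shift [-10.   -0.1   0.1] twist 0.0 len 10.0
[-0.74980537 -1.31110494 -2.24687873]
```

View pics/n2.png

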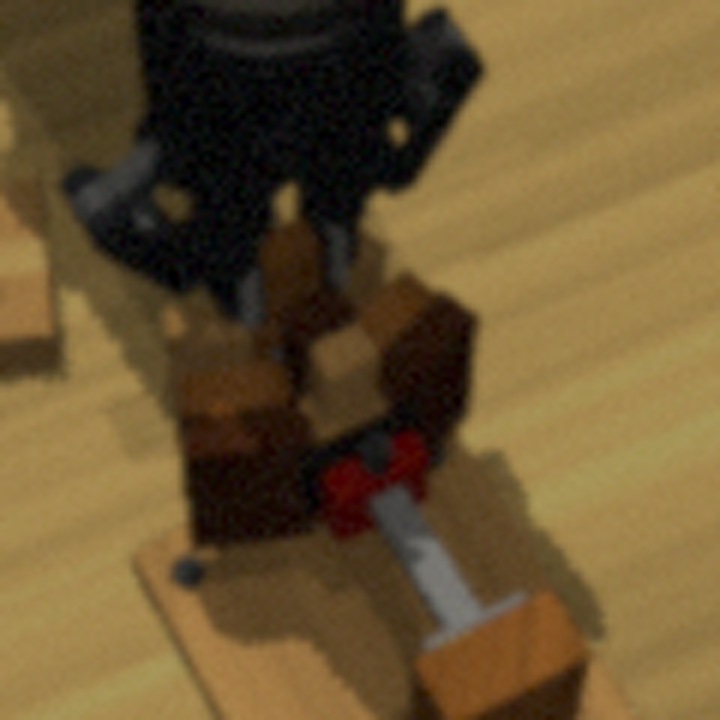

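View pics/n3.png

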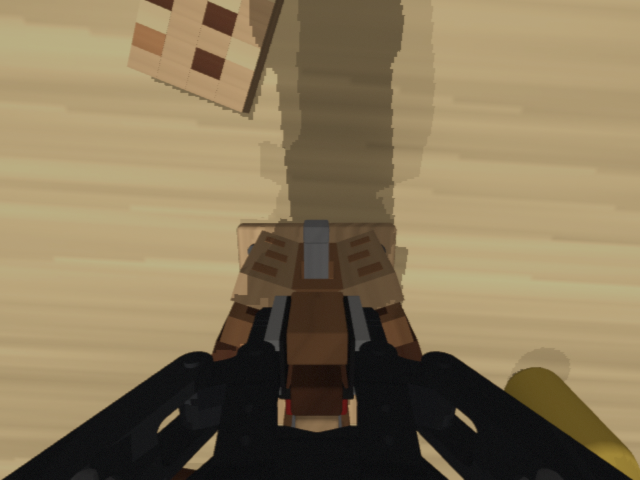

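>>> carry_out --motion "1 -1 0 0 0; 1 -1 0 0 0; 1 -1 0 0 0; 1 -1 0 0 0; 1 -1 0 0 0; 1 -1 0 0 0; 1 0 0 0 0; 1 0 0 0 0"

```text
clock: 48.6
tcp_pos: [0.5335, 0.0356, 0.1531]
orientation: [0.098, -3.14, -0.0]
contact_force: [0.6, -0.5, -2.8]
grip_width: 0.0227
```

>>> carry_out --motion "1 -1 0 0 0; 1 -1 0 0 0; 1 0 0 0 0; 1 0 0 0 0; 1 0 0 0 0; 1 0 0 0 0; 1 0 0 0 0; 1 0 0 0 0"

```text
clock: 49.6
tcp_pos: [0.5355, 0.0357, 0.1531]
orientation: [0.098, -3.14, -0.0]
contact_force: [0.6, 0.6, -1.3]
grip_width: 0.022
```

>>> carry_out --motion "1 -1 0 0 0; 1 -1 0 0 0; 1 0 0 0 0; 1 0 0 0 0; 1 0 0 0 0; 1 0 0 0 0; 1 0 0 0 0; 1 0 0 0 0"

```text
clock: 50.6
tcp_pos: [0.5375, 0.0358, 0.1531]
orientation: [-0.098, 3.14, 0.0]
contact_force: [0.5, 0.3, -2.9]
grip_width: 0.0224
```

>>> carry_out --motion "1 -1 0 0 0; 1 -1 0 0 0; 1 0 0 0 0; 1 0 0 0 0; 1 0 0 0 0; 1 0 0 0 0; 1 0 0 0 0; 1 0 0 0 0"

```text
clock: 51.6
tcp_pos: [0.5381, 0.0358, 0.1527]
orientation: [0.097, -3.137, 0.0]
contact_force: [-5.1, -1.6, 0.7]
grip_width: 0.0226
```

>>> carry_out --motion "1 -0.7 0 0 0; 1 -0.6 0 0 0; 1 0 0 0 0; 1 0 0 0 0; 1 0 0 0 0; 1 0 0 0 0; 1 0 0 0 0; 1 0 0 0 0"

```text
clock: 52.6
tcp_pos: [0.5382, 0.0357, 0.1524]
orientation: [0.097, -3.135, 0.001]
contact_force: [-7.8, -0.1, 2.9]
grip_width: 0.0223
```

Run:
```python
from h import *
o=r.get_obs();print(o['contact_force'],o['moment'],o['tcp_pos'])
f=grab_frame('wrist')[:,:,::-1];cv2.imwrite('pics/o1.png',f);crop('pics/o1.png',190,180,260,200,3,'pics/o1c.png')
```

```text
[-7.81169299 -0.14029214  2.88252935] [-0.14873305  1.89791523 -0.06805781] [0.53821967 0.03573243 0.15241056]
```

View pics/o1c.png

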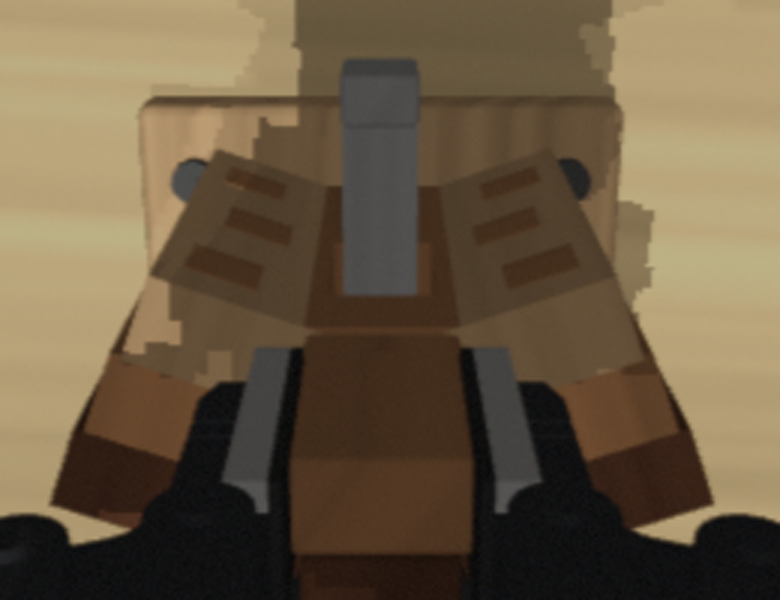

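>>> carry_out --motion "1 0 0 -0.8 0; 1 -0.7 0 0 0; 1 -0.7 0 0 0; 1 0 0 0 0; 1 0 0 0 0; 1 0 0 0 0; 1 0 0 0 0; 1 0 0 0 0"

```text
clock: 53.65
tcp_pos: [0.5385, 0.0357, 0.1525]
orientation: [0.097, -3.132, 0.001]
contact_force: [-9.9, -0.5, 0.6]
grip_width: 0.0228
```

Run:
```python
from h import *
w=camera_params('wrist');o=r.get_obs();M=R.from_rotvec(o['orientation']).as_matrix()
for n,rows,h in [('L',(339.2,371.6),.0306),('M',(180+457/3,180+550/3),.0285),('S',(332.6,364.2),.0269)]:
    print(n,[ (M.T@(atz(w,(317.3,v),o['tcp_pos'][2]+h)-o['tcp_pos'])*1e3).round(2)[0] for v in rows])
```

```text
L [np.float64(6.64), np.float64(-7.05)]
M [np.float64(8.14), np.float64(-5.01)]
S [np.float64(7.04), np.float64(-6.56)]
```

>>> carry_out --motion "1 -0.4 0 0 0; 1 0 0 0 0; 1 0 0 0 0; 1 0 0 0 0; 1 0 0 0.6 0; 1 0 0 0.6 0; 1 0 0 0.5 0; 1 0 0 0 0"

```text
clock: 54.65
tcp_pos: [0.5386, 0.0357, 0.1512]
orientation: [0.097, -3.132, 0.001]
contact_force: [-12.2, -1.0, 4.5]
grip_width: 0.0227
```

>>> carry_out --motion "1 1 0 0 0; 0.7 1 0 0 0; 0.65 0 0 0 0; 0.55 0 0 0 0; 0.45 0 0 0 0; 0.45 0 0 -4 0; 0.45 0 0 -15 0; 0.45 0 0 -25 0"

```text
clock: 55.65
tcp_pos: [0.5403, 0.036, 0.197]
orientation: [0.098, -3.139, 0.0]
contact_force: [-0.4, 0.7, 0.8]
grip_width: 0.0468
```

>>> carry_out --motion "0.3 0 0 -20 0; 0.3 0 0 -30 0; 0.3 0 0 -30 0; 0.3 0 0 0 0; 0.3 0 0 0 0; 0.3 0 0 0 0; 0.3 0 0 0 0; 0.3 0 0 0 0"

```text
clock: 56.65
tcp_pos: [0.5404, 0.036, 0.2757]
orientation: [0.098, -3.139, 0.0]
contact_force: [1.0, 0.3, 0.4]
grip_width: 0.0594
```

Run:
```python
from h import *
import pickle
o=r.get_obs();print(o['contact_force'],o['tcp_pos']);w=camera_params('wrist');pickle.dump((w,o),open('p.pkl','wb'))
f=grab_frame('wrist')[:,:,::-1];cv2.imwrite('pics/p1.png',f);crop('pics/p1.png',230,150,180,140,4.4,'pics/p1c.png')
f=grab_frame('scene')[:,:,::-1];crop(f,270,190,120,120,5,'pics/p2.png')
```

```text
[0.99436729 0.31570639 0.4414561 ] [0.54039505 0.03597916 0.27572483]
```

View pics/p1c.png

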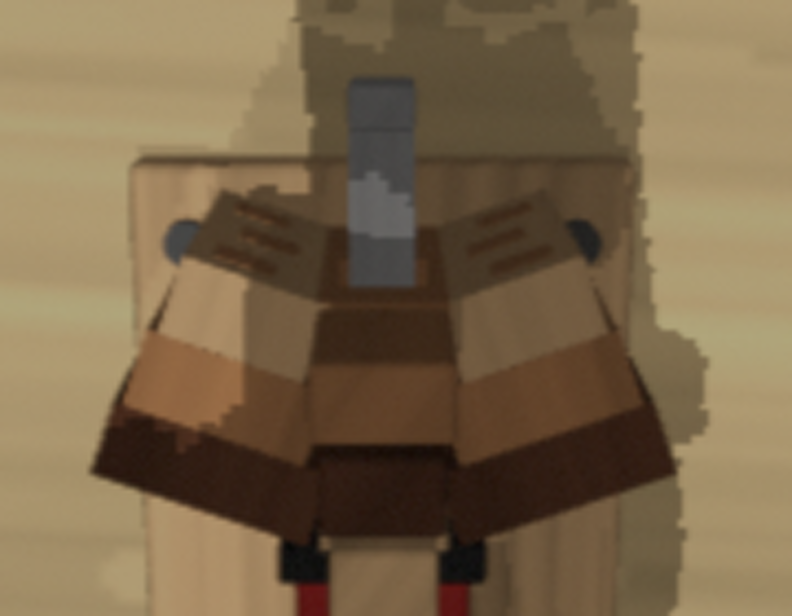

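View pics/p2.png

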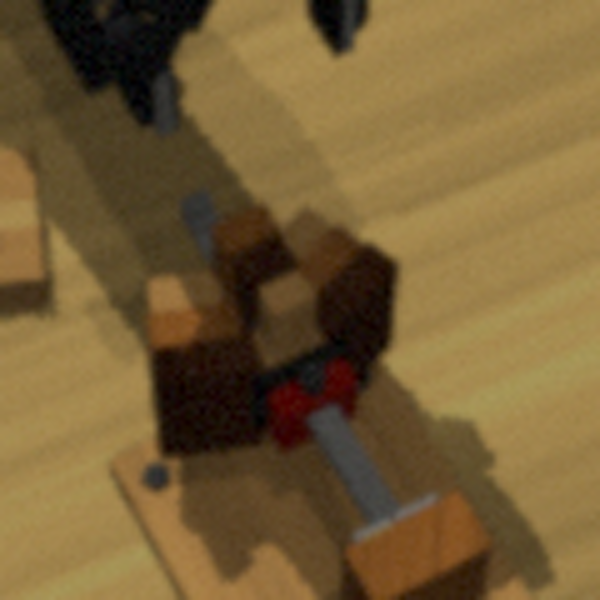

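Run:
```python
from bench import r
print(r.get_obs()['clock']); print(r.hand_in())
```

```text
56.75
the job is handed in; nothing more can be done
None
```

I hung the large, medium and small cauls on the bar in that order, pressed each one home, let go, lifted clear and handed in at 56.75 s. In the last wrist and scene views all three hang upright, centred, parallel and nested flush, with the gripper clear. No verdict was reported.

- **Presses:** the tool read about 7 N for the large caul, 9 N for the medium and 10–12 N for the small, all below the 13.8 N that would squash the buffer.
- **Buffer squeeze:** there is no direct reading of the buffer. From the arm positions at each press I estimate about 2.2 to 2.5 mm each time, good to roughly 0.5 mm. For the medium and small, the tool moved only about 0.5 to 2 mm after contact. I took this to mean the buffer had not fully recovered from the press before, with some force going into friction on the bar.
- **Disagreement:** my first sideways fix of the bar was about 3 mm off because the arm was still settling when the picture was taken. The large caul rubbed the bar with about 5 N as it went on. I saw it in the wrist camera and corrected it before pressing, and the medium and small went on along the corrected line without rubbing.
- **Bystanders:** the arm did not come close to the glue bottle, wood sample or mallet. I did not measure their positions again at the end.

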